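# Unlock the marker turntable and sort its markers

### The job

Draw the lock pin up out of its bore and hang it upright in the side notch of the parking bracket, and only after that swing the keeper frame well aside, clear of the markers. With it open, sort every marker from the turntable: whole arrows into the rectangular tray, bead discs into the round dish, and broken arrows (one barb missing) into the slatted reject crate. Last, swing the keeper fully shut again over the empty turntable, with the pin left parked, and leave the lead pig and caliper where they are.

Things in the scene. Friction and masses are not known exactly. Their poses are not given: they have to be found in the camera images.
- turntable: fixed round brushed-aluminium plate, 296 mm across, its top 5 mm above the shelf, on which the markers lie, in two columns of three. Origin: centre of its underside, on the shelf. A pivot post for the keeper stands at its y = +168 mm, the pin post (44 x 36 mm, 44 mm tall) at y = -168 mm. It does not turn
- keeper (a joint): angle of the steel keeper frame on its upright pivot, rad: 0 = shut over the markers, locked by the pin; grows as its free end swings to the turntable's +x side, then +y; stop at 2.3, friction 0.12 N m, stays where left. Spine 336 mm from pivot to pin eye, three cross bars 150 x 14 mm at 83, 168, 253 mm from the pivot, 45 to 55 mm above the shelf. Clear of the markers from about 1.9
- keeper_hinge (a point): point on the keeper's pivot axis, at the top of the frame, 55 mm above the shelf
- keeper_handle (a point): top centre of the keeper's handle: a round black upright knob 18 mm across that stands 42 mm up from the spine, 90 mm from the pivot; turns with the keeper
- bore (a point): centre of the bore's mouth, at the top of the keeper's eye, 55 mm above the shelf; the bore (15 mm wide) goes straight down through eye and pin post
- pin: lock pin, 90 mm long, 100 g: a steel shank 12 mm thick and 48 mm long, a flange 34 mm across and 6 mm thick above it, and a black round grip 24 mm across and 36 mm tall on top. Origin: the shank's lower end; z along the pin, towards the grip. At the start it stands in the bore with the flange on the keeper's eye
- pin_flange (a point): centre of the underside of the pin's flange, 48 mm above the pin's lower end
- bracket: fixed dark steel parking bracket by the pin post. Origin: on the shelf below the notch's seat. Plate 50 mm wide, 8 mm thick, top 65 mm up, with a notch 18 mm wide, open to the bracket's +x, from 9 mm behind the seat to the open edge 28 mm in front. A lip 3 mm high on the outer 7 mm of both cheeks stops the flange sliding out. Column at x = -28 to -42 mm; foot 8 mm thick
- notch (a point): the notch's seat: the point on the plate's top face, 65 mm above the shelf, where the underside of the pin's flange belongs; the shank hangs through the notch below it
- tray: fixed white rectangular open tray, 130 (x) x 170 (y) x 40 mm high, walls 4 mm, floor about 4 mm thick, for whole arrows. Origin: centre of its underside
- dish: fixed round open steel dish, 160 mm across and 36 mm high, wall 5 mm, floor 5 mm thick, for the bead discs. Origin: centre of its underside
- crate: fixed slatted dark reject crate, 140 x 140 x 60 mm high, walls 5 mm, floor about 5 mm thick, for broken arrows. Origin: centre of its underside
- arrow1: red acrylic arrow marker (bare arrow outline, 14 mm thick), lying flat: shaft 80 x 16 mm along its x, from -40 to the tip end at +40 mm, and two barbs 42 x 14 mm that run back from the tip at 45 degrees to either side, about 70 mm over both. Origin: centre of the shaft's underside; z up. Shaft bare behind x = +3 mm. 40 g. May be absent
- arrow2: red acrylic arrow marker (bare arrow outline, 14 mm thick), lying flat: shaft 80 x 16 mm along its x, from -40 to the tip end at +40 mm, and two barbs 42 x 14 mm that run back from the tip at 45 degrees to either side, about 70 mm over both. Origin: centre of the shaft's underside; z up. Shaft bare behind x = +3 mm. 40 g. May be absent
- disc1: clear acrylic disc, 52 mm across and 10 mm thick, with a clear upright boss on its centre, 22 mm across and 18 mm tall, in whose top a single dark lead bead is set (28 mm tall in all). Origin: centre of the underside; z up. 40 g. May be absent
- disc2: clear acrylic disc, 52 mm across and 10 mm thick, with a clear upright boss on its centre, 22 mm across and 18 mm tall, in whose top a single dark lead bead is set (28 mm tall in all). Origin: centre of the underside; z up. 40 g. May be absent
- broken1: broken red acrylic arrow marker (14 mm thick), lying flat: shaft 80 x 16 mm along its x, from -40 to the tip end at +40 mm, and only one barb (towards +y), 42 x 14 mm, running back from the tip at 45 degrees; the other barb has snapped off. Origin: centre of the shaft's underside; z up. Shaft bare behind x = +3 mm. 40 g. May be absent
- broken2: broken red acrylic arrow marker (14 mm thick), lying flat: shaft 80 x 16 mm along its x, from -40 to the tip end at +40 mm, and only one barb (towards +y), 42 x 14 mm, running back from the tip at 45 degrees; the other barb has snapped off. Origin: centre of the shaft's underside; z up. Shaft bare behind x = +3 mm. 40 g. May be absent
- lead_pig: squat dull grey lead pot with a lid and a small knob, 74 mm across, 80 mm tall, 2.5 kg; leave alone. Origin: centre of its underside
- caliper: stainless steel caliper 160 mm long lying on the shelf near the robot; leave alone. Origin: middle of the beam's underside; x along the beam
There are look-alikes about, which are no part of the job. What is shaped like the bracket but pink is not meant. What is shaped like the dish but purple is not meant.

How it is judged:
By the outcome, as a careful person would: the job done as asked, in the order asked, and still so for the second after the job is handed in, with the robot touching nothing.
Of arrow1, arrow2, disc1, disc2, broken1, broken2 only 4 to 6 are there at a start; the rules pass over those that are not, and their reading is None.
At some moment in a run one of arrow1, arrow2, disc1, disc2, broken1, broken2 may be knocked a few centimetres aside while the robot is not near it.
It also fails if it takes over 210 s, if anything falls off the work surface, if the arm or the gripper's body presses on something with over 40 N, if the wrist force passes 120 N, or if a joint passes its speed limit or range.

### The arm

A 6-joint arm with a two-finger parallel gripper is mounted at the origin on the work surface. World frame = base frame: x ahead of the robot, y to its left, z up, the work surface at z = 0. Lengths are in m, angles in rad, forces in N, time in s.
With the tool pointing down it reaches from about 0.375 to 0.9 m from the base axis. Payload 3.1 kg.
Tool frame: the origin (TCP) lies at the very end of the fingers, on their centre line; the grasp point (between the pads) lies 19 mm behind it (manip.grasp_offset is the distance from the TCP to the grasp point, in m); y points along the fingers, z is the direction in which the jaws open and shut, and the axes are right-handed (so a half turn about y gives the same grasp; the last joint's range is limited). The gripper opens to 85 mm and grips with 20 to 120 N. Pads are 22 mm wide; open, the fingers measure 114 mm over their backs; the gripper's body (76 mm by 85 mm) begins 54 mm behind the grasp point. The pads swing forward as they close: fully open they stand 13 mm farther back than shut.
Start: joints at [1.01, 0.527, 1.433, -0, 1.181, -0.178], TCP at [0.233, 0.58, 0.231] pointing down, gripper open.
Joint ranges: [-3.08, 3.08], [-0.75, 2.2], [0.22, 2.44], [-1.43, 4.57], [0, 2.65], [-2.85, 2.85]. Speed limits (rad/s): [2.79, 2.79, 3.14, 3.14, 3.14, 3.14].

### API

Orientations are given as a unit quaternion [x, y, z, w].
In Python, from station import manip gives the robot as it stands.
- The arm moves only by the tool apply_moves, never from a script. Its argument "motion" is a list of rows, each a list of 5 numbers: the finger opening in mm, from 0 to 85.4, then the shift along the tool's x, y, z in units of 30 mm (1.0 is 30 mm), then the turn about the tool's y in units of 10 degrees (1.0 is 10 degrees). In form: [[fingers, x, y, z, twist], ...]. A call has 1 to 12 rows; each row is the pose to reach, as a shift and turn from the pose commanded when the call began, along the tool's axes at that moment; what a row does not reach only later rows make up. A row lasts 1/8 s, in which the tool goes at most 62.5 mm and 10.7 degrees, less where a joint would pass 70% of its speed; a pose out of reach is approached as far as the arm can. A call with a gripper value outside its range is refused whole. The fingers move at their own pace and stop on an object; "squeeze" is the grip in N (left out, the last holds). Time passes only in rows, so rows that repeat a pose let the fingers close. It gives the time, the measured TCP pose, the force and the opening at its end, in the units of the state.
- manip.sense(): the state, without advancing time (a new reading comes with each control period).
- manip.snapshot(name): name is "scene" or "top" or "wrist"; returns the picture (400x640x3 uint8, red, green, blue); there is no depth.
- manip.get_calibration(name): a dict with "intrinsics" (3x3 intrinsics, pixels), "extrinsics" (4x4, takes a point from camera to world coordinates). Camera axes: x right, y up, looking along -z (the intrinsics and any distortion apply to the point x, -y, -z); pixel columns grow to the right and rows downward; lengths in m; the calibration is good to about 2 mm. A picture is of the moment at which its call begins: read the wrist's pose just before it. get_calibration takes no time and is no camera call; for the wrist camera it gives the pose at the moment of the call.
- manip.sign_off(): hands the job in, once; it reports no verdict.
The state is a dict: "t": time; "q": joint angles; "qd": joint speeds; "tau": joint torques, N m; "tcp_pos": TCP position; "tool_rot": TCP orientation; "force": force on the tool from outside, world axes, zero at the start; "ft_torque": the same for the moment, N m; "finger_gap": opening from 0.0 (shut) to 1.0 (fully open).
Only numpy, scipy, OpenCV 4.12 (cv2) and the standard library are available. Lean on these libraries where they do the work, as an engineer would, in place of code of your own. Each camera call takes 0.05 s, during which the arm holds its last target.

## Working session

There is one attempt and no reset: what is moved stays moved. The work goes in short steps, Python scripts to look and compute and a tool call to move; the robot and the scene stay as the last step left them, time stands still between calls to the robot, and variables do not carry over. Pictures are saved under pics/ and viewed, and the job is handed in when it is done.

Besides the shell and the picture viewer there is one more tool, called after ">>>" as name(argument=value, ...) on one line, values as JSON. apply_moves: Moves the arm, as the interface text tells. Its arguments: {"type":"object","properties":{"motion":{"type":"array"},"squeeze":{"type":"number"}},"required":["motion"]}

```bash
ls; mkdir -p pics
cat > snap.py <<'E'
import sys,cv2
from station import manip
def snap(n,f):
    im=manip.snapshot(n); cv2.imwrite('pics/'+f,im[:,:,::-1]); return im
E
python3 - <<'E'
from snap import *
s=manip.sense(); print(s)
for n in ['scene','top','wrist']:
    snap(n,n+'0.png'); c=manip.get_calibration(n); print(n,c)
E
```

```text
pics
{'t': 0.0, 'q': array([ 1.01048971e+00,  5.28479550e-01,  1.43392732e+00, -1.76500466e-05,
        1.18140038e+00, -1.78518021e-01]), 'qd': array([ 1.62537199e-03, -1.45785906e-03,  2.99063843e-05, -1.38245757e-03,
        2.03910057e-03, -1.84570373e-03]), 'tau': array([-5.27598513e-04, -4.42334890e+01, -1.78030103e+01, -2.40239997e-04,
        8.24905612e-03,  1.62962567e-05]), 'tcp_pos': array([0.2324558 , 0.57937529, 0.23031745]), 'tool_rot': array([ 0.69499441, -0.13443925,  0.1338846 , -0.69352993]), 'force': array([-0.0755166 ,  0.195106  , -0.26135501]), 'ft_torque': array([-0.0655584 , -0.00601698, -0.01978974]), 'finger_gap': 0.999714026097325}
scene {'intrinsics': array([[504.29802045,   0.        , 325.9410342 ],
       [  0.        , 504.29802045, 200.26350758],
       [  0.        ,   0.        ,   1.        ]]), 'extrinsics': array([[ 0.22922516, -0.65541278,  0.71964569,  1.71721521],
       [ 0.97324659,  0.16626179, -0.15858151, -0.20456545],
       [-0.01571323,  0.73674358,  0.67598964,  1.22361258],
       [ 0.        ,  0.        ,  0.        ,  1.        ]
[... 269 characters left out ...]
7e-01],
       [-9.98721690e-01,  4.93559499e-02, -1.09075760e-02,
         3.62404175e-02],
       [-3.88731161e-04,  2.08285268e-01,  9.78068043e-01,
         1.28165017e+00],
       [ 0.00000000e+00,  0.00000000e+00,  0.00000000e+00,
         1.00000000e+00]])}
wrist {'intrinsics': array([[296.12206371,   0.        , 317.83887912],
       [  0.        , 296.12206371, 200.14599119],
       [  0.        ,   0.        ,   1.        ]]), 'extrinsics': array([[ 0.37198853, -0.89062041, -0.26157184,  0.16745084],
       [ 0.92823592,  0.35642233,  0.10649508,  0.60507668],
       [-0.00161665, -0.28241532,  0.95929087,  0.37203637],
       [ 0.        ,  0.        ,  0.        ,  1.        ]])}
```

View pics/scene0.png

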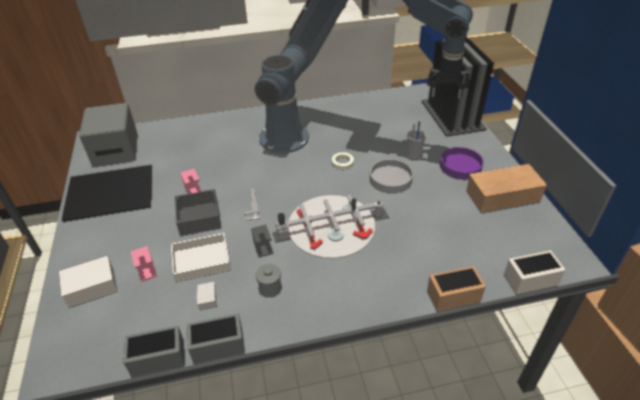

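View pics/top0.png

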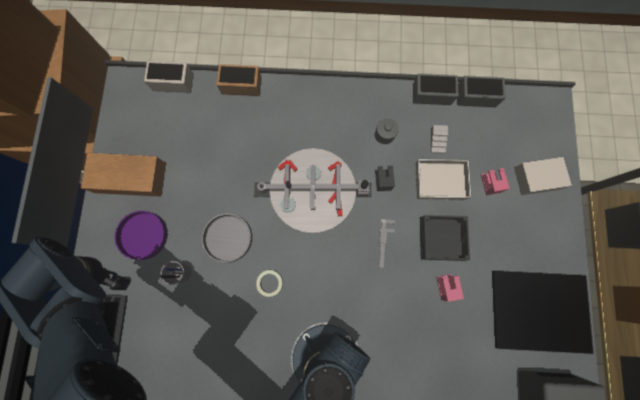

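View pics/wrist0.png

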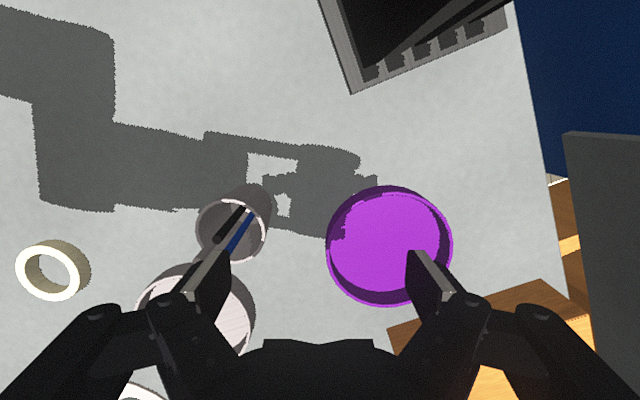

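```bash
cat >> snap.py <<'E'
import numpy as np
def ray(cal,u,v):
    K=np.array(cal['intrinsics']);T=np.array(cal['extrinsics'])
    d=np.array([(u-K[0,2])/K[0,0],-(v-K[1,2])/K[1,1],-1.0])
    return T[:3,3],T[:3,:3]@d
def onz(cal,u,v,z):
    o,d=ray(cal,u,v); return o+d*(z-o[2])/d[2]
def proj(cal,p):
    K=np.array(cal['intrinsics']);T=np.array(cal['extrinsics'])
    c=T[:3,:3].T@(np.array(p)-T[:3,3]); return np.array([K[0,0]*c[0]/-c[2]+K[0,2],-K[1,1]*c[1]/-c[2]+K[1,2]])
def crop(im,x0,y0,x1,y1,k,f):
    c=cv2.resize(im[y0:y1,x0:x1],None,fx=k,fy=k,interpolation=cv2.INTER_CUBIC); cv2.imwrite('pics/'+f,c)
E
python3 - <<'E'
from snap import *
im=cv2.imread('pics/top0.png'); crop(im,195,110,395,260,4,'top0c.png'); crop(im,360,110,520,270,4,'top0d.png')
im=cv2.imread('pics/scene0.png'); crop(im,230,170,390,290,5,'scene0c.png')
E
```

```text
(no output)
```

View pics/top0c.png

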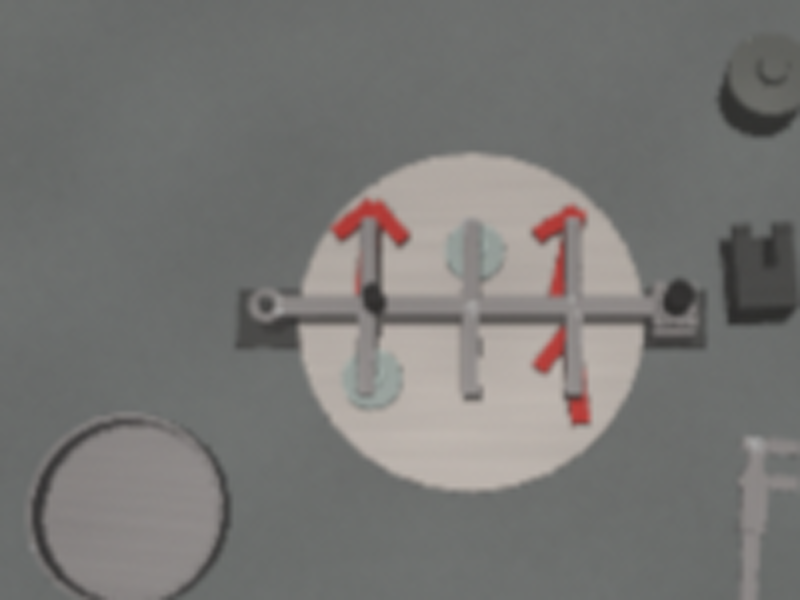

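View pics/top0d.png

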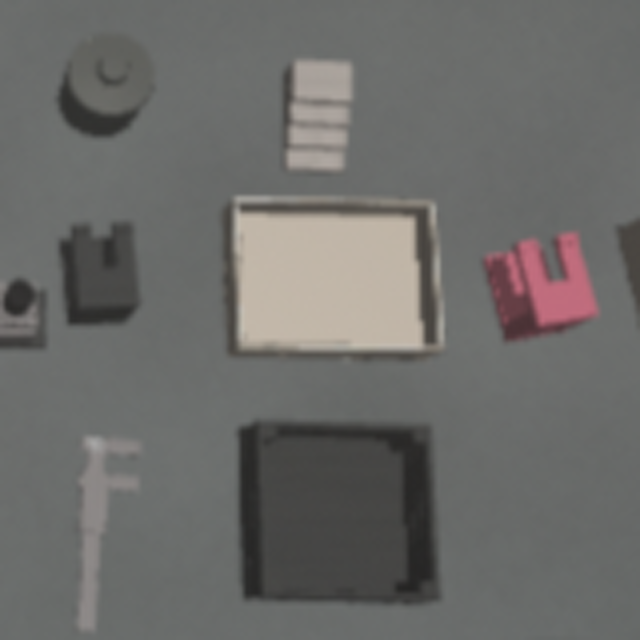

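View pics/scene0c.png

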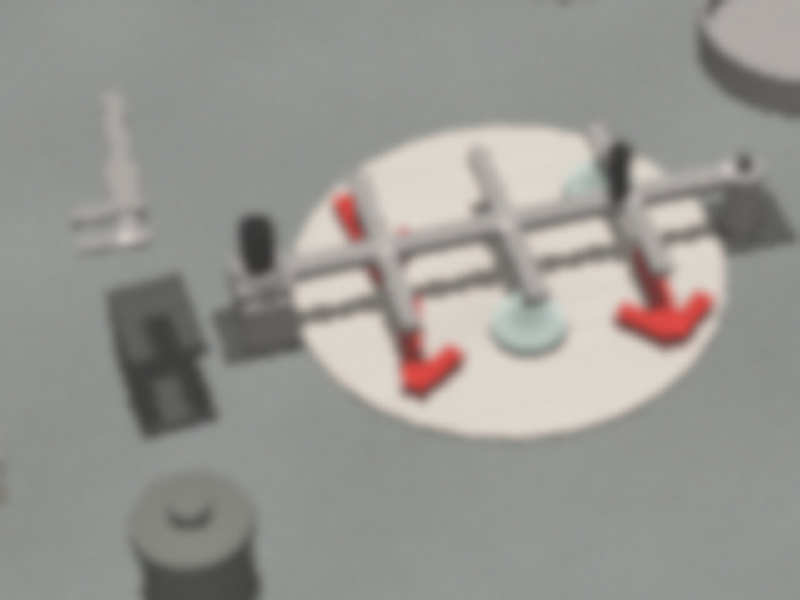

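Run:
```python
from snap import *
c=manip.get_calibration('top'); s=manip.get_calibration('scene')
P={'pivot':(266,304,.055),'knob':(374,292,.097),'pintop':(681,290,.097),'dish':(130,510,.036),'tablec':(472,322,.005),'pig':(773,68,.08),'disc_a':(478,248,.02),'disc_b':(373,378,.02)}
for k,(u,v,z) in P.items(): print(k,onz(c,u/4+195,v/4+110,z).round(4))
P={'notchopenL':(104,228,.065),'notchopenR':(119,228,.065),'notchback':(111,268,.065),'brL':(70,228,.065),'brR':(132,226,.065),'trayTL':(235,199,.04),'trayTR':(436,203,.04),'trayBR':(438,350,.04),'trayBL':(234,350,.04),'crTL':(250,425,.06),'crTR':(430,430,.06),'crBR':(436,600,.06),'crBL':(248,598,.06),'calTip':(88,628,0.003),'caljaw':(140,440,.003)}
for k,(u,v,z) in P.items(): print(k,onz(c,u/4+360,v/4+110,z).round(4))
P={'pivot':(745,165,.055),'knob':(622,150,.097),'pintop':(257,222,.097)}
for k,(u,v,z) in P.items(): print(k,onz(s,u/5+230,v/5+170,z).round(4))
import scipy.spatial.transform as t
print(t.Rotation.from_quat(manip.sense()['tool_rot']).as_matrix())
```

```text
pivot [0.5329 0.2374 0.055 ]
knob [0.5375 0.1455 0.097 ]
pintop [ 0.5515 -0.0984  0.097 ]
dish [0.3604 0.3368 0.036 ]
tablec [0.5374 0.0686 0.005 ]
pig [ 0.7499 -0.1721  0.08  ]
disc_a [0.5989 0.0666 0.02  ]
disc_b [0.4819 0.1485 0.02  ]
notchopenL [ 0.6155 -0.169   0.065 ]
notchopenR [ 0.6162 -0.1814  0.065 ]
notchback [ 0.5818 -0.1752  0.065 ]
brL [ 0.6141 -0.1411  0.065 ]
brR [ 0.6184 -0.1921  0.065 ]
trayTL [ 0.654  -0.2834  0.04  ]
trayTR [ 0.659  -0.4529  0.04  ]
trayBR [ 0.5321 -0.4505  0.04  ]
trayBL [ 0.5236 -0.2821  0.04  ]
crTL [ 0.4582 -0.2896  0.06  ]
crTR [ 0.4614 -0.4342  0.06  ]
crBR [ 0.3264 -0.4348  0.06  ]
crBL [ 0.3204 -0.2872  0.06  ]
calTip [ 0.2926 -0.1711  0.003 ]
caljaw [ 0.4502 -0.2123  0.003 ]
pivot [0.5309 0.2413 0.055 ]
knob [0.5397 0.1511 0.097 ]
pintop [ 0.548  -0.0944  0.097 ]
[[ 9.28013822e-01 -8.50658102e-04  3.72544794e-01]
 [-3.72545662e-01 -1.37667512e-03  9.28012842e-01]
 [-2.76548494e-04 -9.99998691e-01 -1.59448253e-03]]
```

```bash
cat >> snap.py <<'E'
from scipy.spatial.transform import Rotation as Ro
def yaw():
    R=Ro.from_quat(manip.sense()['tool_rot']).as_matrix(); return np.degrees(np.arctan2(R[1,0],R[0,0]))
def go(*targets):
    """targets (x,y,z,yawdeg) -> units x,y,z,twist from present pose"""
    s=manip.sense(); R=Ro.from_quat(s['tool_rot']).as_matrix(); y0=yaw()
    print('t %.2f'%s['t'],'tcp',s['tcp_pos'].round(4),'yaw %.1f'%y0,'gap %.1f'%(s['finger_gap']*85.4),'F',s['force'].round(1))
    for t in targets:
        d=R.T@(np.array(t[:3])-s['tcp_pos'])/0.03
        tw=-((t[3]-y0+180)%360-180)/10
        print(t,'->',d.round(3),'tw %.2f'%tw)
E
python3 -c "
from snap import *
go((.45,.35,.26,0),(.5,-.13,.25,0))"
```

```text
t 0.15 tcp [0.2326 0.5796 0.2306] yaw -21.9 gap 85.2 F [-0.9  0.8  1.1]
(0.45, 0.35, 0.26, 0) -> [ 9.577 -0.977 -4.402] tw -2.19
(0.5, -0.13, 0.25, 0) -> [ 17.084  -0.623 -18.629] tw -2.19
```

>>> apply_moves(motion=[[85,9.6,-1,-4.4,-2.2],[85,9.6,-1,-4.4,-2.2],[85,9.6,-1,-4.4,-2.2],[85,9.6,-1,-4.4,-2.2],[85,17.1,-0.6,-18.6,-2.2],[85,17.1,-0.6,-18.6,-2.2],[50,17.1,-0.6,-18.6,-2.2],[50,17.1,-0.6,-18.6,-2.2],[50,17.1,-0.6,-18.6,-2.2],[50,17.1,-0.6,-18.6,-2.2],[50,17.1,-0.6,-18.6,-2.2],[50,17.1,-0.6,-18.6,-2.2]])

```text
t: 1.65
tcp_pos: [0.4929, -0.0887, 0.2497]
tool_rot: [-0.707, -0.001, 0.001, 0.707]
force: [0.5, 0.7, 0.6]
finger_gap: 0.586
```

>>> apply_moves(motion=[[50,0.2,0,-1.3,0],[50,0.2,0,-1.3,0],[50,0.2,0,-1.3,0]])

```text
t: 2.02
tcp_pos: [0.4983, -0.1249, 0.2493]
tool_rot: [-0.707, -0.0, 0.001, 0.708]
force: [-0.4, -0.1, -1.4]
finger_gap: 0.582
```

Run:
```python
from snap import *
go((.5,-.13,.25,0))
c=manip.get_calibration('wrist'); im=snap('wrist','w1.png')
np.savez('w1.npz',**c); print(c['extrinsics'].round(4))
```

```text
t 2.02 tcp [ 0.4983 -0.1249  0.2493] yaw 0.1 gap 49.7 F [-0.4 -0.1 -1.4]
(0.5, -0.13, 0.25, 0) -> [ 0.055 -0.024 -0.169] tw 0.01
[[-0.0025 -0.9596 -0.2813  0.4281]
 [ 1.     -0.0021 -0.0018 -0.1267]
 [ 0.0011 -0.2813  0.9596  0.3909]
 [ 0.      0.      0.      1.    ]]
```

View pics/w1.png

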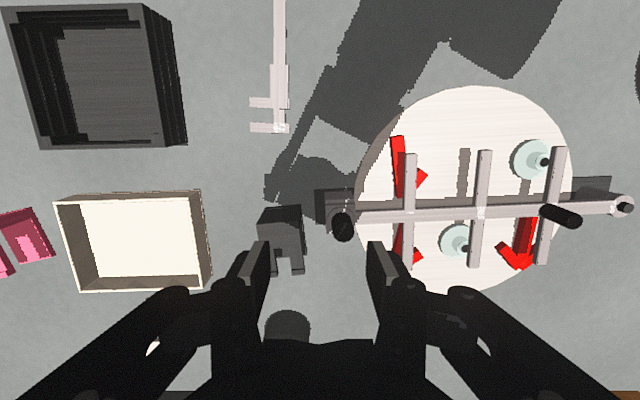

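Run:
```python
from snap import *
im=cv2.imread('pics/w1.png'); crop(im,245,175,375,285,6,'w1c.png')
```

```text
(no output)
```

View pics/w1c.png

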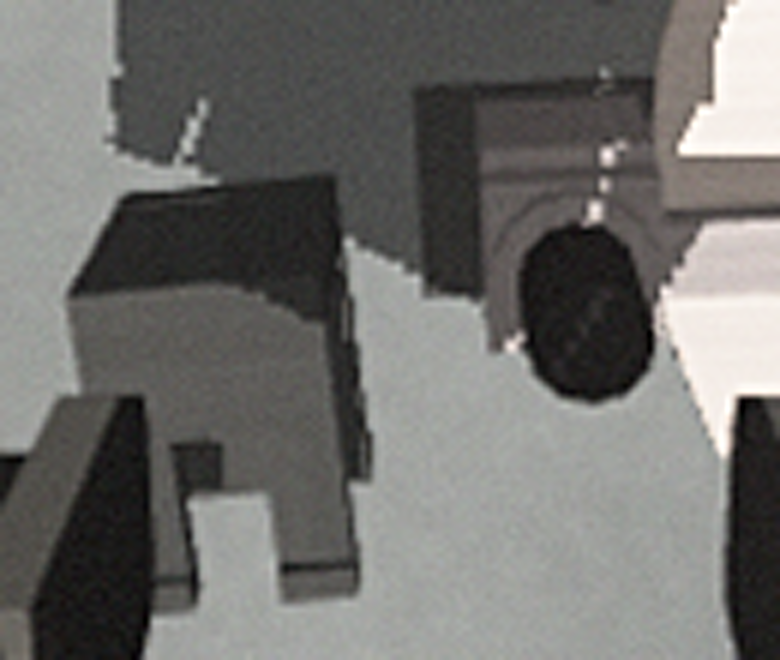

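Run:
```python
from snap import *
c=np.load('w1.npz')
f=lambda u,v,z:print((u,v,z),onz(c,245+u/6,175+v/6,z).round(4))
for p in [(190,490),(270,490),(222,442),(172,442),(257,442)]: f(*p,.065)
f(278,565,.068);f(190,575,.068);f(355,560,.068);f(278,598,.057);f(355,592,.057)
f(70,297,.065);f(335,320,.065);f(345,245,.065)
f(592,330,.097)
# pin eye arc, flange
f(570,200,.055)
```

```text
(190, 490, 0.065) [ 0.5953 -0.1759  0.065 ]
(270, 490, 0.065) [ 0.5953 -0.1597  0.065 ]
(222, 442, 0.065) [ 0.5847 -0.1691  0.065 ]
(172, 442, 0.065) [ 0.5847 -0.1791  0.065 ]
(257, 442, 0.065) [ 0.5847 -0.1621  0.065 ]
(278, 565, 0.068) [ 0.6106 -0.1582  0.068 ]
(190, 575, 0.068) [ 0.6129 -0.1761  0.068 ]
(355, 560, 0.068) [ 0.6094 -0.1425  0.068 ]
(278, 598, 0.057) [ 0.6246 -0.1594  0.057 ]
(355, 592, 0.057) [ 0.6231 -0.1431  0.057 ]
(70, 297, 0.065) [ 0.5536 -0.1979  0.065 ]
(335, 320, 0.065) [ 0.5584 -0.146   0.065 ]
(345, 245, 0.065) [ 0.5428 -0.1439  0.065 ]
(592, 330, 0.097) [ 0.5474 -0.0985  0.097 ]
(570, 200, 0.055) [ 0.5367 -0.0996  0.055 ]
```

>>> apply_moves(motion=[[85,1.0,0.8,-1.1,0],[85,1.0,0.8,-1.1,0],[85,1.0,0.8,-1.1,0],[85,1.0,0.8,-1.1,0]])

```text
t: 2.58
tcp_pos: [0.5286, -0.1572, 0.2262]
tool_rot: [-0.707, -0.001, 0.001, 0.707]
force: [0.8, 0.8, 0.7]
finger_gap: 0.994
```

Run:
```python
from snap import *
go((.5,-.13,.25,0))
c=manip.get_calibration('wrist'); im=snap('wrist','w2.png')
np.savez('w2.npz',**c)
im=cv2.imread('pics/w2.png'); crop(im,250,150,410,270,5,'w2c.png')
```

```text
t 2.58 tcp [ 0.5286 -0.1572  0.2262] yaw 0.2 gap 84.9 F [0.8 0.8 0.7]
(0.5, -0.13, 0.25, 0) -> [-0.95  -0.792  0.911] tw 0.02
```

View pics/w2c.png

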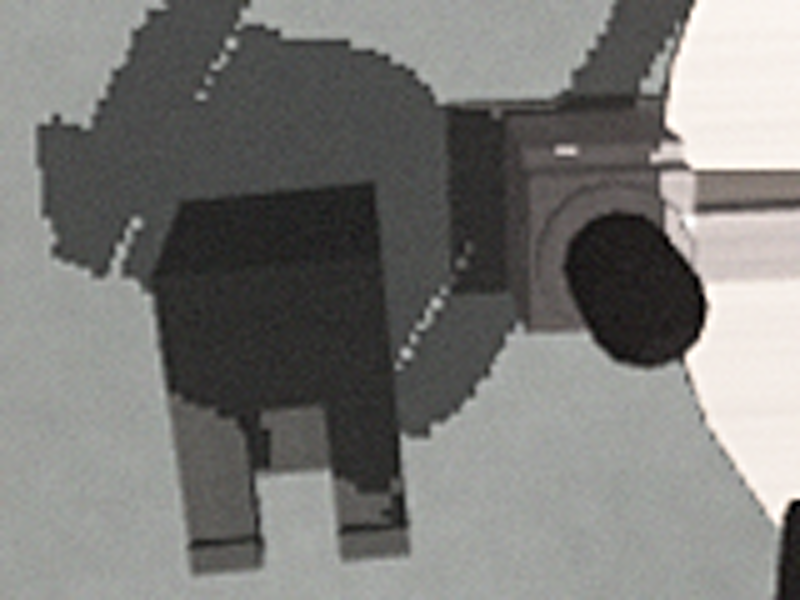

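View pics/w2.png

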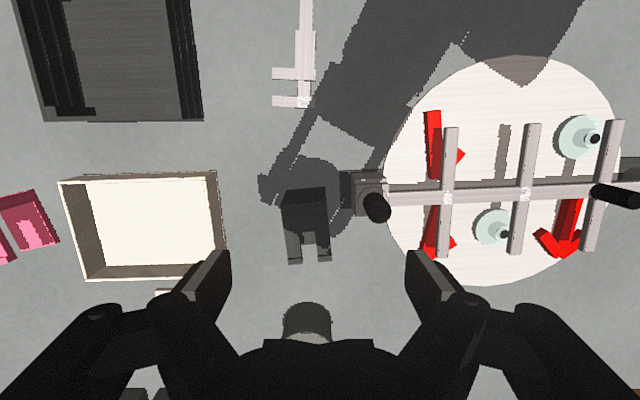

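Run:
```python
from snap import *
c=np.load('w2.npz')
f=lambda u,v,z:print((u,v,z),onz(c,250+u/5,150+v/5,z).round(4))
for p in [(155,275),(380,262),(250,410),(327,404)]: f(*p,.065)
for p in [(192,545),(262,540),(340,530),(408,527)]: f(*p,.065)
for p in [(192,573),(262,568),(340,560),(410,556)]: f(*p,.066)
f(655,325,.097) ;f(640,285,.097)
# eye circle centre arcs: left 535, top 180
f(535,260,.055); f(618,181,.055); f(700,235,.055)
```

```text
(155, 275, 0.065) [ 0.553  -0.1979  0.065 ]
(380, 262, 0.065) [ 0.5499 -0.1498  0.065 ]
(250, 410, 0.065) [ 0.584 -0.178  0.065]
(327, 404, 0.065) [ 0.5825 -0.1611  0.065 ]
(192, 545, 0.065) [ 0.617  -0.1915  0.065 ]
(262, 540, 0.065) [ 0.6157 -0.1757  0.065 ]
(340, 530, 0.065) [ 0.6131 -0.1581  0.065 ]
(408, 527, 0.065) [ 0.6123 -0.1427  0.065 ]
(192, 573, 0.066) [ 0.6235 -0.1916  0.066 ]
(262, 568, 0.066) [ 0.6222 -0.1757  0.066 ]
(340, 560, 0.066) [ 0.6201 -0.158   0.066 ]
(410, 556, 0.066) [ 0.619  -0.1422  0.066 ]
(655, 325, 0.097) [ 0.5527 -0.0974  0.097 ]
(640, 285, 0.097) [ 0.5446 -0.1008  0.097 ]
(535, 260, 0.055) [ 0.5523 -0.1153  0.055 ]
(618, 181, 0.055) [ 0.5343 -0.098   0.055 ]
(700, 235, 0.055) [ 0.5464 -0.0793  0.055 ]
```

```bash
python3 -c "
from snap import *
go((.55,-.098,.13,0),(.55,-.098,.067,0))"
```

```text
t 2.62 tcp [ 0.5287 -0.1575  0.2264] yaw 0.2 gap 84.7 F [ 0.4 -0.9 -0.5]
(0.55, -0.098, 0.13, 0) -> [0.716 3.212 1.981] tw 0.02
(0.55, -0.098, 0.067, 0) -> [0.715 5.312 1.981] tw 0.02
```

>>> apply_moves(motion=[[50,0.72,0,1.98,0],[50,0.72,2,1.98,0],[50,0.72,3.2,1.98,0],[50,0.72,3.2,1.98,0],[50,0.72,3.8,1.98,0],[50,0.72,4.4,1.98,0],[50,0.72,4.9,1.98,0]])

```text
t: 3.5
tcp_pos: [0.5519, -0.0997, 0.0802]
tool_rot: [0.708, 0.002, 0.001, -0.707]
force: [0.0, -0.4, -0.6]
finger_gap: 0.587
```

Run:
```python
from snap import *
go((.55,-.098,.067,0))
c=manip.get_calibration('wrist'); im=snap('wrist','w3.png')
im=cv2.imread('pics/w3.png')
```

```text
t 3.50 tcp [ 0.5519 -0.0997  0.0802] yaw 0.1 gap 50.1 F [ 0.  -0.4 -0.6]
(0.55, -0.098, 0.067, 0) -> [-0.064  0.438  0.057] tw 0.01
```

View pics/w3.png

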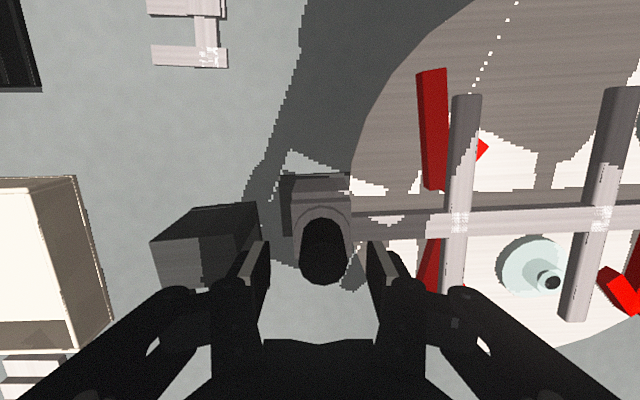

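Run:
```python
from snap import *
c=manip.get_calibration('wrist')
im=cv2.imread('pics/w3.png'); crop(im,270,170,380,300,5,'w3c.png')
for p in [(323,262),(323,285)]: print(onz(c,*p,.097).round(4))
print(proj(c,(.55,-.098,.097)))
```

```text
[ 0.546  -0.0983  0.097 ]
[ 0.558  -0.0982  0.097 ]
[323.5355252  269.85651432]
```

View pics/w3c.png

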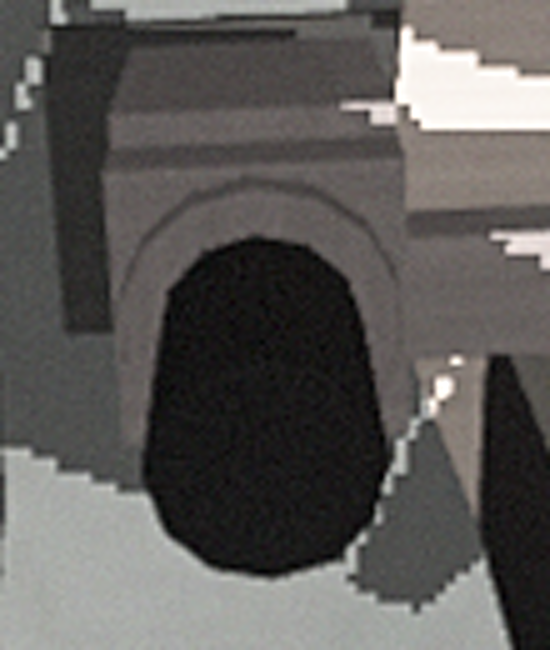

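>>> apply_moves(motion=[[50,-0.12,0.2,0.05,0],[50,-0.12,0.43,0.05,0],[50,-0.12,0.43,0.05,0],[20,-0.12,0.43,0.05,0],[10,-0.12,0.43,0.05,0],[10,-0.12,0.43,0.05,0],[10,-0.12,0.43,0.05,0],[10,-0.12,0.43,0.05,0]], squeeze=50)

```text
t: 4.55
tcp_pos: [0.5474, -0.0977, 0.0662]
tool_rot: [0.707, 0.001, -0.0, -0.707]
force: [-0.3, 0.7, 4.2]
finger_gap: 0.264
```

>>> apply_moves(motion=[[10,0,-0.2,0,0],[10,0,-0.6,0,0],[10,0,-1.0,0,0],[10,0,-1.5,0,0],[10,0,-2.1,0,0],[10,0,-2.7,0,0],[10,0,-3.2,0,0],[10,0,-3.2,0,0],[10,0,-3.2,0,0]])

```text
t: 5.68
tcp_pos: [0.5466, -0.0975, 0.1616]
tool_rot: [-0.707, -0.001, 0.001, 0.707]
force: [-0.1, -0.1, -1.8]
finger_gap: 0.268
```

Run:
```python
from snap import *
go((.592,-.169,.162,0))
c=manip.get_calibration('wrist'); im=snap('wrist','w4.png'); np.savez('w4.npz',**c)
im=cv2.imread('pics/w4.png'); crop(im,220,150,380,300,5,'w4c.png')
im=snap('scene','s4.png')
im=cv2.imread('pics/s4.png'); crop(im,230,150,350,270,5,'s4c.png')
```

```text
t 5.67 tcp [ 0.5466 -0.0975  0.1616] yaw 0.1 gap 22.9 F [-0.1 -0.1 -1.8]
(0.592, -0.169, 0.162, 0) -> [ 1.509 -0.015 -2.385] tw 0.01
```

View pics/w4c.png

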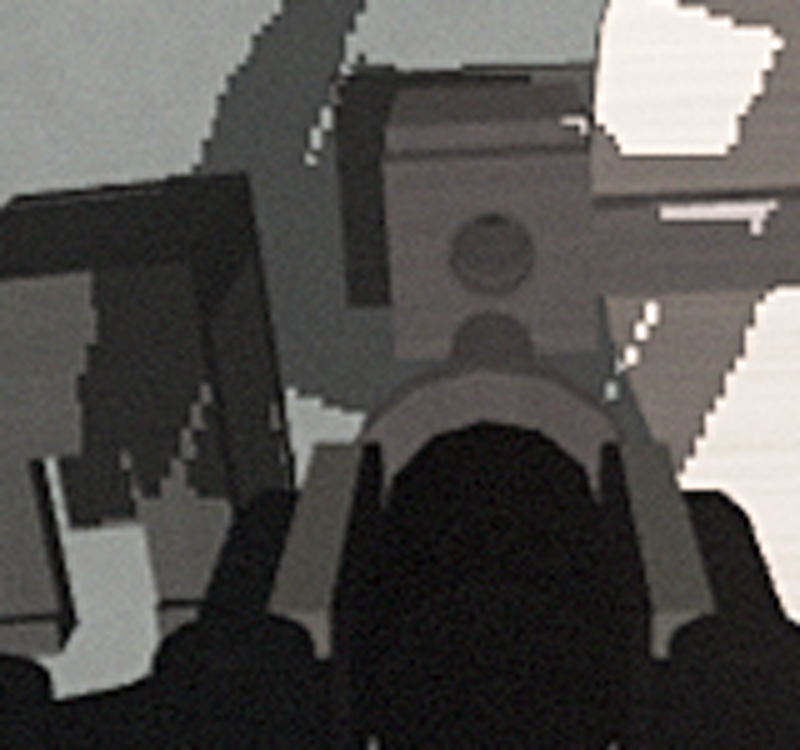

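View pics/s4c.png

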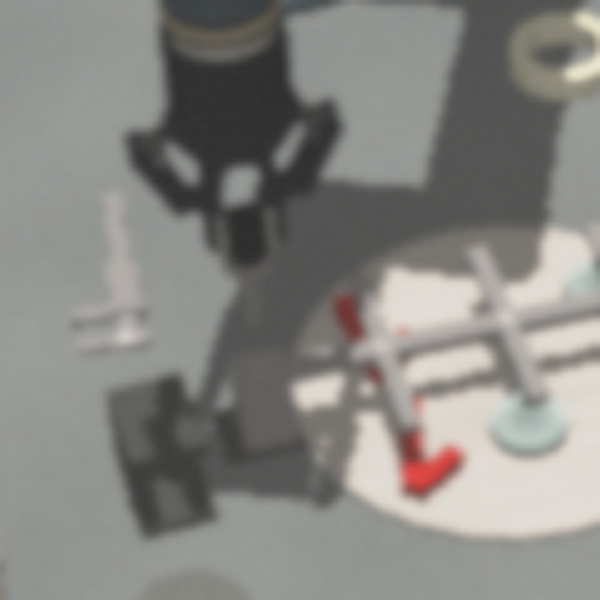

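Run:
```python
from snap import *
c=np.load('w4.npz')
print(onz(c,220+494/5,150+254/5,.055))
for p in [(450,254),(537,254),(494,212),(494,297)]: print(onz(c,220+p[0]/5,150+p[1]/5,.055))
# flange near edge (490,360) on z: underside pin: lifted .0954 -> flange under .150
print(onz(c,220+490/5,150+372/5,.156), onz(c,220+365/5,150+440/5,.15),onz(c,220+622/5,150+440/5,.15))
for p in [(50,458),(150,525),(157,605),(75,625)]: print(onz(c,220+p[0]/5,150+p[1]/5,.065))
```

```text
[ 0.54979035 -0.09803976  0.055     ]
[ 0.54981157 -0.1057289   0.055     ]
[ 0.54976963 -0.0905253   0.055     ]
[ 0.54219862 -0.09806803  0.055     ]
[ 0.55769521 -0.09801033  0.055     ]
[ 0.53292176 -0.09885847  0.156     ] [ 0.5434024  -0.11281955  0.15      ] [ 0.54332371 -0.08404299  0.15      ]
[ 0.58422936 -0.17554892  0.065     ]
[ 0.59709266 -0.15886896  0.065     ]
[ 0.61298929 -0.15858941  0.065     ]
[ 0.61708974 -0.1736797   0.065     ]
```

>>> apply_moves(motion=[[10,0.5,0,-0.8,0],[10,1.0,0,-1.7,0],[10,1.41,0,-2.37,0],[10,1.41,0.3,-2.37,0],[10,1.41,0.5,-2.37,0],[10,1.41,0.5,-2.37,0],[10,1.41,0.5,-2.37,0]])

```text
t: 6.65
tcp_pos: [0.589, -0.1678, 0.1467]
tool_rot: [-0.707, -0.001, 0.001, 0.707]
force: [-0.0, -0.4, -0.7]
finger_gap: 0.264
```

Run:
```python
from snap import *
go((.589,-.1685,.078,0))
c=manip.get_calibration('wrist'); im=snap('wrist','w5.png'); np.savez('w5.npz',**c)
im=cv2.imread('pics/w5.png'); crop(im,240,150,400,300,5,'w5c.png')
im=snap('scene','s5.png')
im=cv2.imread('pics/s5.png'); crop(im,220,170,320,270,6,'s5c.png')
```

```text
t 6.65 tcp [ 0.589  -0.1678  0.1467] yaw 0.2 gap 22.5 F [-0.  -0.4 -0.7]
(0.589, -0.1685, 0.078, 0) -> [-0.     2.291 -0.023] tw 0.02
```

View pics/w5c.png

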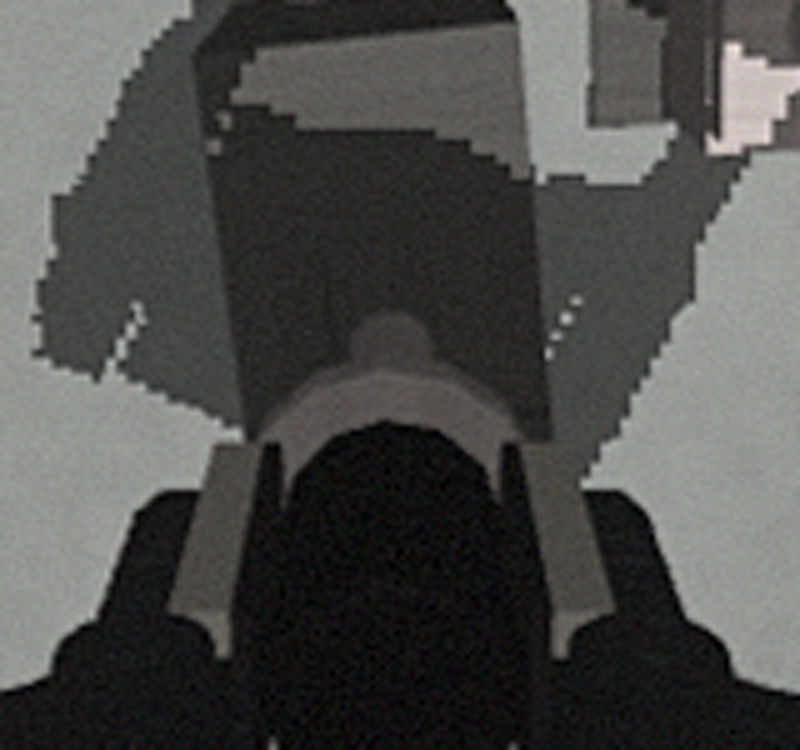

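View pics/s5c.png

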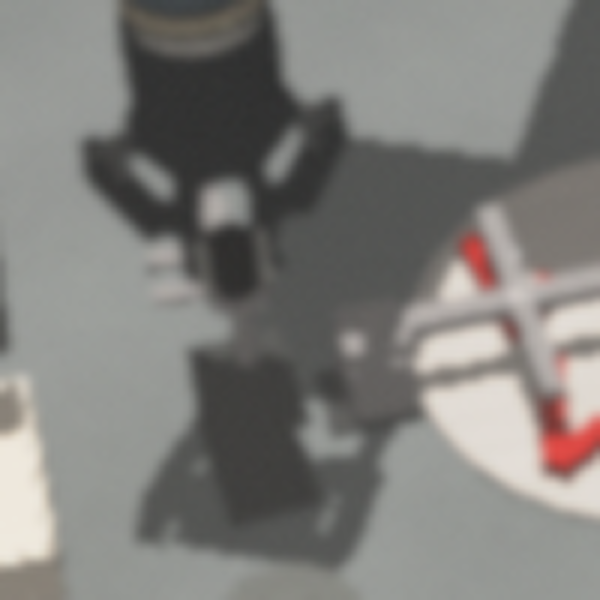

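Run:
```python
from snap import *
c=np.load('w5.npz')
for p in [(.592,-.169,.065),(.583,-.169,.065)]:
  u=proj(c,p); print(u,(u-[240,150])*5)
for p in [(243,430),(550,430),(214,200),(534,200),(328,265),(197,55),(519,22)]: print(p,onz(c,240+p[0]/5,150+p[1]/5,.065))
```

```text
[318.06382229 209.35733367] [390.31911146 296.78666836]
[318.10808874 198.45056065] [390.54044372 242.25280325]
(243, 430) [ 0.61491923 -0.19291648  0.065     ]
(550, 430) [ 0.61474274 -0.14289149  0.065     ]
(214, 200) [ 0.57625778 -0.19649171  0.065     ]
(534, 200) [ 0.57607981 -0.14670683  0.065     ]
(328, 265) [ 0.58676537 -0.17884125  0.065     ]
(197, 55) [ 0.55363096 -0.19839006  0.065     ]
(519, 22) [ 0.54847882 -0.14982415  0.065     ]
```

>>> apply_moves(motion=[[10,0,0,-0.05,0],[10,0,0.4,-0.05,0],[10,0,0.8,-0.05,0],[10,0,1.1,-0.05,0],[10,0,1.3,-0.05,0]])

```text
t: 7.38
tcp_pos: [0.589, -0.17, 0.1066]
tool_rot: [-0.707, -0.0, 0.001, 0.707]
force: [-0.6, 0.4, -1.2]
finger_gap: 0.265
```

No contact; pin bottom is at about 48 mm, inside the notch. Continue to just above the seat.

>>> apply_moves(motion=[[10,0,0.3,0.02,0],[10,0,0.6,0.02,0],[10,0,0.8,0.02,0],[10,0,0.97,0.02,0],[10,0,1.0,0.02,0],[10,0,1.0,0.02,0]])

```text
t: 8.12
tcp_pos: [0.5896, -0.1696, 0.0779]
tool_rot: [0.707, 0.001, -0.001, -0.707]
force: [-0.3, 0.2, -1.3]
finger_gap: 0.268
```

Run:
```python
from snap import *
go((.589,-.1693,.078,0))
c=manip.get_calibration('wrist'); im=snap('wrist','w6.png'); np.savez('w6.npz',**c)
im=cv2.imread('pics/w6.png'); crop(im,240,150,400,300,5,'w6c.png')
```

```text
t 8.12 tcp [ 0.5896 -0.1696  0.0779] yaw 0.1 gap 22.9 F [-0.3  0.2 -1.3]
(0.589, -0.1693, 0.078, 0) -> [-0.019 -0.002  0.011] tw 0.01
```

View pics/w6c.png

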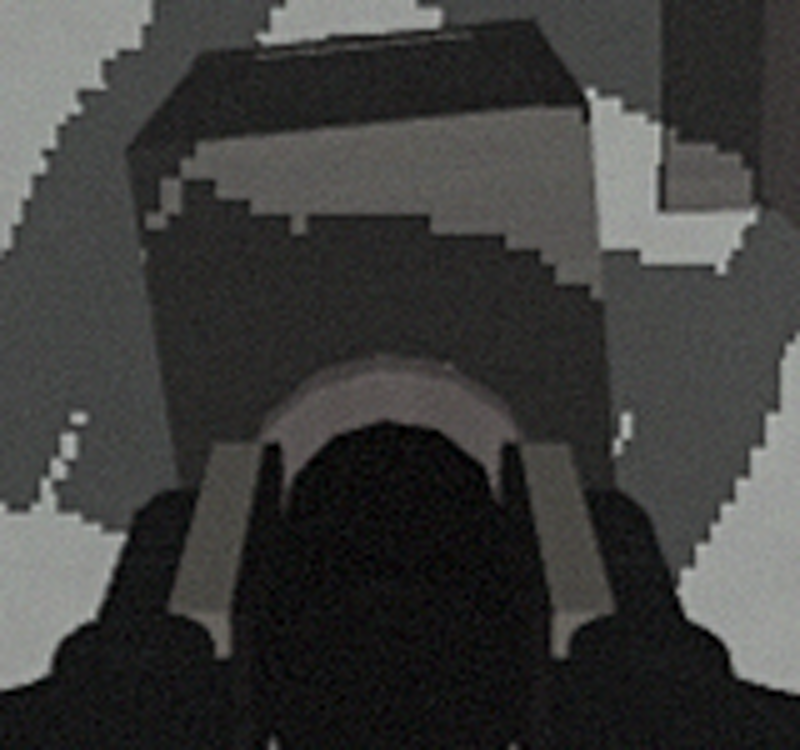

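>>> apply_moves(motion=[[10,-0.02,0.04,0,0],[10,-0.02,0.05,0,0],[28,-0.02,0.05,0,0],[34,-0.02,0.05,0,0],[45,-0.02,0.05,0,0],[45,-0.02,0.05,0,0],[45,-0.02,-0.5,0,0],[45,-0.02,-1.2,0,0],[45,-0.02,-2.2,0,0],[45,-0.02,-3.3,0,0],[45,-0.02,-4.3,0,0],[45,-0.02,-4.3,0,0]])

```text
t: 9.68
tcp_pos: [0.5908, -0.1704, 0.2107]
tool_rot: [0.708, 0.003, 0.002, -0.706]
force: [0.6, 0.8, 0.2]
finger_gap: 0.53
```

Run:
```python
from snap import *
go((.589,-.1693,.078,0))
c=manip.get_calibration('wrist'); im=snap('wrist','w7.png'); np.savez('w7.npz',**c)
im=cv2.imread('pics/w7.png'); crop(im,240,150,400,300,5,'w7c.png')
im=snap('scene','s7.png')
im=cv2.imread('pics/s7.png'); crop(im,220,170,320,270,6,'s7c.png')
```

```text
t 9.68 tcp [ 0.5908 -0.1704  0.2107] yaw 0.1 gap 45.3 F [0.6 0.8 0.2]
(0.589, -0.1693, 0.078, 0) -> [-0.09   4.423  0.053] tw 0.01
```

View pics/w7c.png

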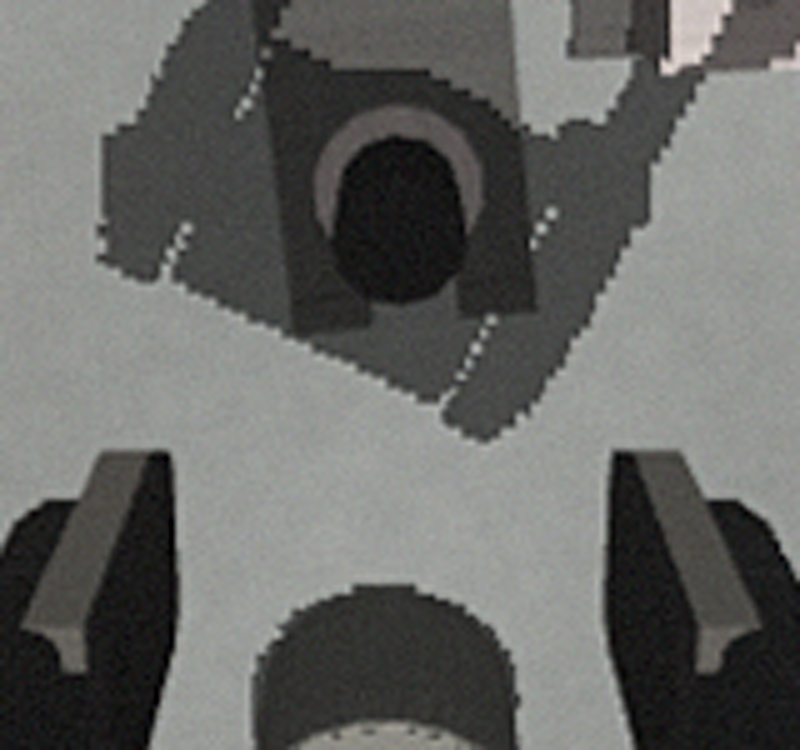

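View pics/s7c.png

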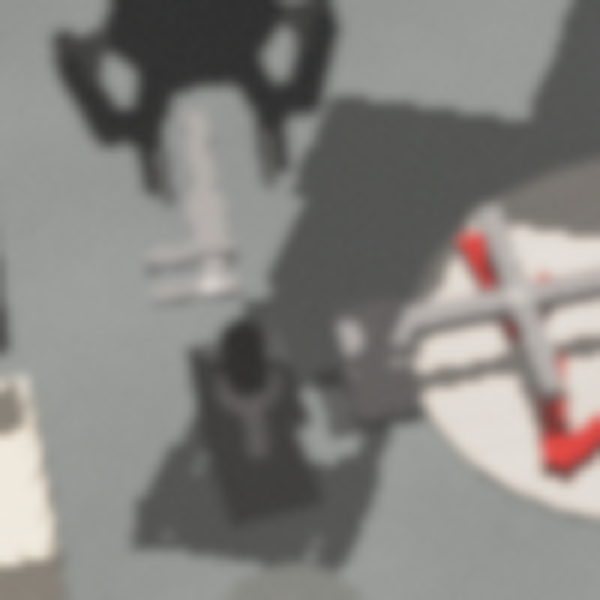

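```bash
python3 -c "
from snap import *
go((.537,.148,.20,-60),(.537,.148,.14,-60))"
```

```text
t 9.78 tcp [ 0.5886 -0.1695  0.2072] yaw 0.1 gap 45.2 F [ 0.7 -0.3 -0.4]
(0.537, 0.148, 0.2, -60) -> [-1.696  0.238 10.586] tw 6.01
(0.537, 0.148, 0.14, -60) -> [-1.697  2.238 10.586] tw 6.01
```

>>> apply_moves(motion=[[45,-1.7,0.2,10.6,6],[45,-1.7,0.2,10.6,6],[45,-1.7,0.2,10.6,6],[45,-1.7,0.2,10.6,6],[45,-1.7,0.2,10.6,6],[45,-1.7,0.2,10.6,6],[45,-1.7,1.6,10.6,6],[45,-1.7,2.2,10.6,6],[45,-1.7,2.2,10.6,6],[45,-1.7,2.2,10.6,6]])

```text
t: 11.02
tcp_pos: [0.5372, 0.1482, 0.1407]
tool_rot: [0.613, -0.353, 0.353, -0.613]
force: [1.4, 0.2, -0.0]
finger_gap: 0.528
```

Run:
```python
from snap import *
go((.537,.148,.065,-60))
c=manip.get_calibration('wrist'); im=snap('wrist','w8.png'); np.savez('w8.npz',**c)
print(proj(c,(.5368,.148,.097)),proj(c,(.532,.238,.055)))
```

```text
t 11.03 tcp [0.5372 0.1482 0.1407] yaw -59.9 gap 45.1 F [ 1.4  0.2 -0. ]
(0.537, 0.148, 0.065, -60) -> [ 1.000e-03  2.524e+00 -8.000e-03] tw 0.01
[316.27008152 222.12382495] [372.94238696  97.97536519]
```

View pics/w8.png

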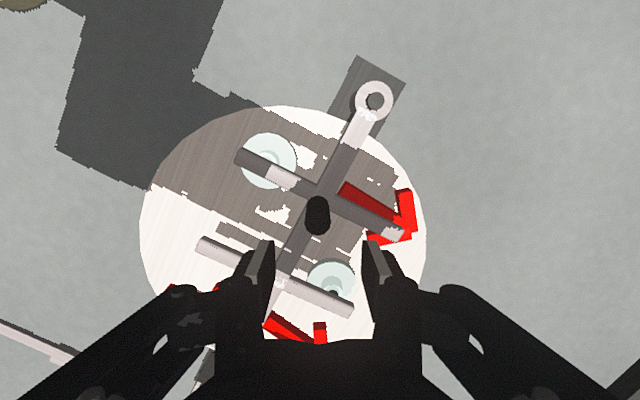

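Run:
```python
from snap import *
c=np.load('w8.npz')
print(onz(c,375,97.5,.055))
im=cv2.imread('pics/w8.png'); crop(im,280,180,360,250,8,'w8c.png')
for p in [(317,221)]: print(onz(c,*p,.097))
```

```text
[0.53311247 0.2390237  0.055     ]
[0.53682075 0.14893421 0.097     ]
```

View pics/w8c.png

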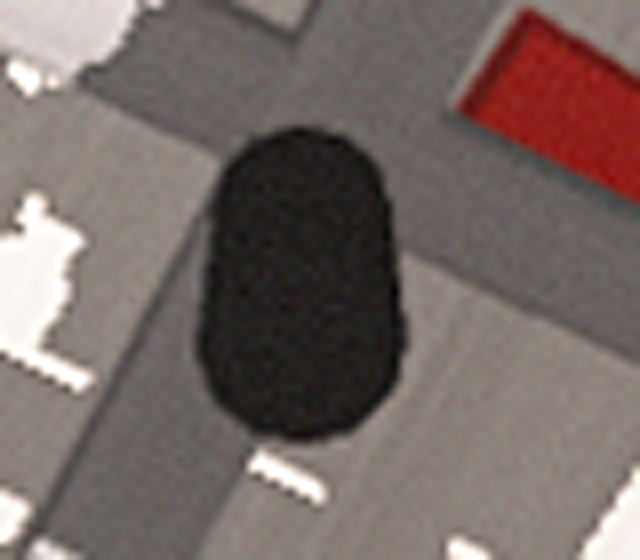

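>>> apply_moves(motion=[[45,0,1.2,0,0],[45,0,2.2,0,0],[45,0,2.5,0,0],[20,0,2.5,0,0],[5,0,2.5,0,0],[5,0,2.5,0,0],[5,0,2.5,0,0]], squeeze=25)

```text
t: 11.95
tcp_pos: [0.5378, 0.148, 0.0668]
tool_rot: [-0.613, 0.352, -0.353, 0.613]
force: [-0.4, -3.6, 4.8]
finger_gap: 0.204
```

Run:
```python
from snap import *
s=manip.sense(); p=s['tcp_pos']
R=Ro.from_quat(s['tool_rot']).as_matrix()
piv=np.array([.533,.2385]); r=p[:2]-piv; print(r,np.linalg.norm(r))
go((*p[:2],.065,-60))
for k in range(1,13):
    a=np.radians(10.2*k)
    q=piv+np.array([[np.cos(a),-np.sin(a)],[np.sin(a),np.cos(a)]])@r
    d=R.T@np.array([*(q-p[:2]),0])/.03
    print([5,round(d[0],2),0,round(d[2],2),round(-1.02*k,2)])
```

```text
[ 0.00475868 -0.09054088] 0.09066585068768866
t 11.95 tcp [0.5378 0.148  0.0668] yaw -59.9 gap 17.4 F [-0.4 -3.6  4.8]
(np.float64(0.5377586768319683), np.float64(0.147959117103205), 0.065, -60) -> [-0.     0.061 -0.   ] tw 0.01
[5, np.float64(0.2), 0, np.float64(0.5), -1.02]
[5, np.float64(0.31), 0, np.float64(1.02), -2.04]
[5, np.float64(0.33), 0, np.float64(1.56), -3.06]
[5, np.float64(0.25), 0, np.float64(2.09), -4.08]
[5, np.float64(0.07), 0, np.float64(2.6), -5.1]
[5, np.float64(-0.19), 0, np.float64(3.07), -6.12]
[5, np.float64(-0.53), 0, np.float64(3.49), -7.14]
[5, np.float64(-0.93), 0, np.float64(3.84), -8.16]
[5, np.float64(-1.4), 0, np.float64(4.11), -9.18]
[5, np.float64(-1.9), 0, np.float64(4.3), -10.2]
[5, np.float64(-2.43), 0, np.float64(4.39), -11.22]
[5, np.float64(-2.97), 0, np.float64(4.39), -12.24]
```

>>> apply_moves(motion=[[5,0.2,-0.03,0.5,-1],[5,0.31,-0.03,1.02,-2],[5,0.33,-0.03,1.56,-3.05],[5,0.25,-0.03,2.09,-4.1],[5,0.07,-0.03,2.6,-5.1],[5,-0.19,-0.03,3.07,-6.1],[5,-0.53,-0.03,3.49,-7.15],[5,-0.93,-0.03,3.84,-8.15],[5,-1.4,-0.03,4.11,-9.2],[5,-1.9,-0.03,4.3,-10.2],[5,-2.43,-0.03,4.39,-11.2],[5,-2.97,-0.03,4.39,-12.2]])

```text
t: 13.45
tcp_pos: [0.6057, 0.2907, 0.0669]
tool_rot: [0.605, 0.366, -0.368, -0.604]
force: [-2.1, -5.5, 2.4]
finger_gap: 0.198
```

Run:
```python
from snap import *
go((.6,.3,.2,0)); s=manip.sense(); print(s['q'].round(2))
p=s['tcp_pos'][:2]-[.533,.2385]; print(np.linalg.norm(p),np.degrees(np.arctan2(p[1],p[0]))+87)
```

```text
t 13.45 tcp [0.6057 0.2907 0.0669] yaw 62.5 gap 16.9 F [-2.1 -5.5  2.4]
(0.6, 0.3, 0.2, 0) -> [ 0.176 -4.438  0.312] tw 6.25
[ 0.28  0.79  1.42 -0.    0.93 -2.38]
0.08949313441898726 122.66570709695819
```

>>> apply_moves(motion=[[30,0,0,0,0],[45,0,0,0,0],[60,0,0,0,0],[60,0,-1.0,0,0],[60,0,-3,0,1],[60,0,-5,0,2],[60,0,-6.5,0,3]])

```text
t: 14.32
tcp_pos: [0.6075, 0.2913, 0.265]
tool_rot: [-0.68, -0.194, 0.192, 0.68]
force: [0.4, 0.8, -0.7]
finger_gap: 0.703
```

Run:
```python
from snap import *
go((.46,.07,.28,0))
```

```text
t 14.32 tcp [0.6075 0.2913 0.265 ] yaw 31.7 gap 60.0 F [ 0.4  0.8 -0.7]
(0.46, 0.07, 0.28, 0) -> [-8.055 -0.526 -3.693] tw 3.17
```

>>> apply_moves(motion=[[85,-8.05,-0.5,-3.7,3.2],[85,-8.05,-0.5,-3.7,3.2],[85,-8.05,-0.5,-3.7,3.2],[85,-8.05,-0.5,-3.7,3.2],[85,-8.05,-0.5,-3.7,3.2],[85,-8.05,-0.5,-3.7,3.2]])

```text
t: 15.08
tcp_pos: [0.4613, 0.0683, 0.2773]
tool_rot: [-0.707, -0.0, -0.001, 0.707]
force: [-0.2, 0.6, 0.2]
finger_gap: 0.995
```

Run:
```python
from snap import *
go((.46,.07,.28,0))
c=manip.get_calibration('wrist'); im=snap('wrist','w9.png'); np.savez('w9.npz',**c)
snap('top','t9.png')
im=cv2.imread('pics/t9.png'); crop(im,195,90,395,240,4,'t9c.png')
```

```text
t 15.07 tcp [0.4613 0.0683 0.2773] yaw -0.1 gap 85.0 F [-0.2  0.6  0.2]
(0.46, 0.07, 0.28, 0) -> [-0.042 -0.091  0.057] tw -0.01
```

View pics/w9.png

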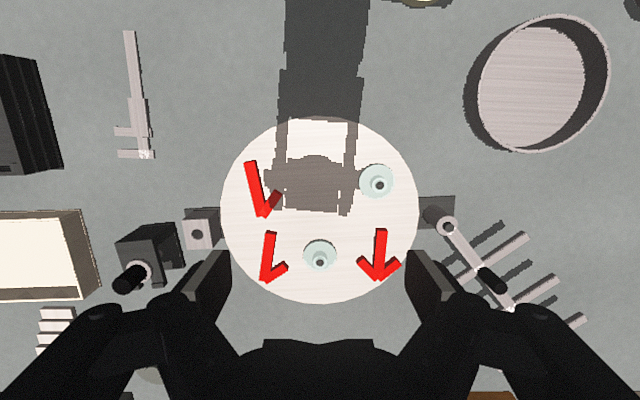

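View pics/t9c.png

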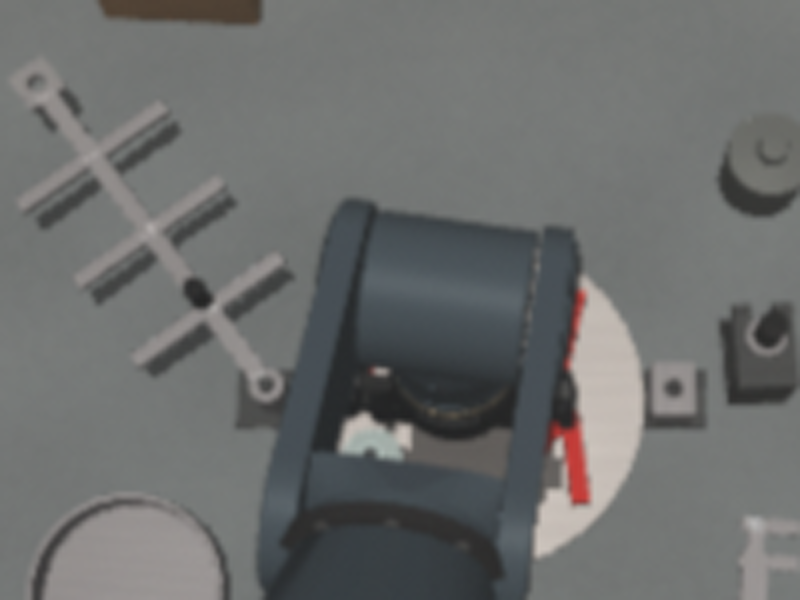

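Run:
```python
from snap import *
im=cv2.imread('pics/w9.png'); crop(im,230,150,410,295,4,'w9c.png')
```

```text
(no output)
```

View pics/w9c.png

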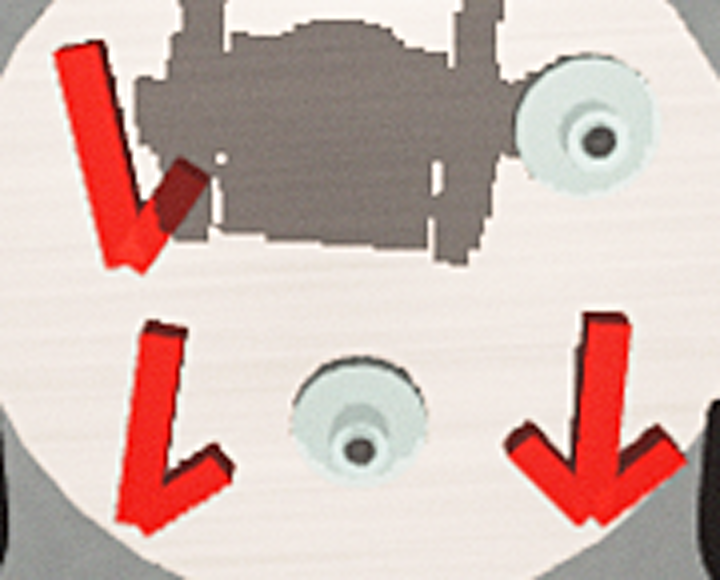

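Run:
```python
from snap import *
c=np.load('w9.npz')
f=lambda u,v,z:onz(c,230+u/4,150+v/4,z)
for n,a,b in [('B1',(80,48),(127,264)),('B2',(166,335),(135,526)),('A',(607,323),(594,523))]:
    p=f(*a,.019);q=f(*b,.019);d=(q-p)[:2];L=np.linalg.norm(d);e=d/L
    print(n,'L',L.round(4),'yaw',np.degrees(np.arctan2(d[1],d[0])).round(1),'grip',(p[:2]+e*.026).round(4),'tip',q.round(4))
for n,a in [('D1',(599,141)),('D2',(360,451))]: print(n,f(*a,.033).round(4))
# dish: ellipse points on rim in w9 full px
for p in [(537,13),(609,70),(470,100),(545,153)]: print(onz(c,*p,.036).round(4))
```

```text
B1 L 0.0785 yaw 8.6 grip [ 0.4809 -0.0211] tip [ 0.5328 -0.0132  0.019 ]
B2 L 0.0805 yaw -11.0 grip [ 0.5857 -0.0055] tip [ 0.6392 -0.0159  0.019 ]
A L 0.0824 yaw 0.0 grip [0.5816 0.1598] tip [0.6379 0.1598 0.019 ]
D1 [0.4842 0.1499 0.033 ]
D2 [0.5996 0.0701 0.033 ]
[0.2826 0.3158 0.036 ]
[0.3424 0.4143 0.036 ]
[0.3762 0.2534 0.036 ]
[0.4409 0.3594 0.036 ]
```

Run:
```python
from snap import *
go((.5816,.1598,.09,0),(.5816,.1598,.009,0))
```

```text
t 15.18 tcp [0.4621 0.0695 0.277 ] yaw 0.1 gap 84.8 F [ 0.3 -0.3 -0.6]
(0.5816, 0.1598, 0.09, 0) -> [3.977 6.241 2.999] tw 0.01
(0.5816, 0.1598, 0.009, 0) -> [3.972 8.941 2.998] tw 0.01
```

>>> apply_moves(motion=[[40,3.98,3,3,0],[40,3.98,5,3,0],[40,3.98,6.2,3,0],[40,3.98,6.2,3,0],[40,3.98,6.2,3,0],[40,3.98,6.2,3,0]])

```text
t: 15.92
tcp_pos: [0.5804, 0.1602, 0.091]
tool_rot: [-0.707, -0.001, 0.001, 0.707]
force: [0.2, -0.5, -0.4]
finger_gap: 0.471
```

Run:
```python
from snap import *
go((.5816,.1598,.009,0))
c=manip.get_calibration('wrist'); im=snap('wrist','w10.png'); np.savez('w10.npz',**c)
print(proj(c,(.5816,.1598,.019)),proj(c,(.5556,.1598,.019)))
im=cv2.imread('pics/w10.png'); crop(im,200,100,440,280,3,'w10c.png')
```

```text
t 15.93 tcp [0.5804 0.1602 0.091 ] yaw 0.2 gap 40.2 F [ 0.2 -0.5 -0.4]
(0.5816, 0.1598, 0.009, 0) -> [ 0.04   2.732 -0.014] tw 0.02
[319.0720492  211.12430726] [319.26619733 177.56200374]
```

View pics/w10c.png

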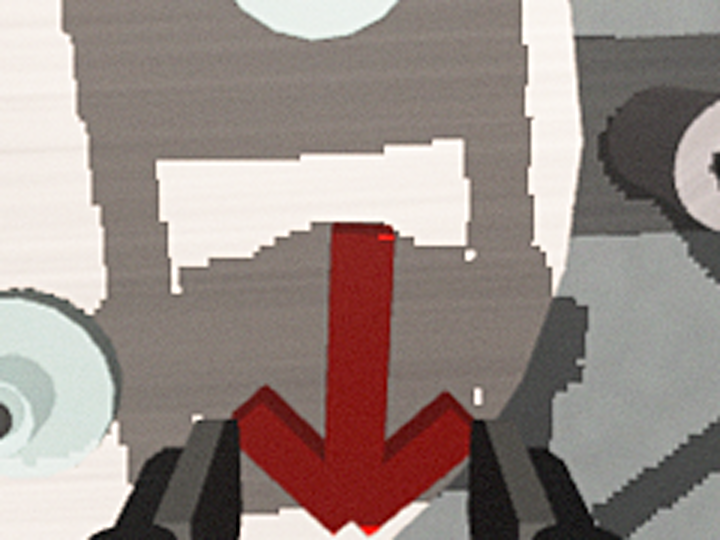

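>>> apply_moves(motion=[[40,0,1.2,0,0],[40,0,2.2,0,0],[40,0,2.7,0,0],[40,0,2.73,0,0],[20,0,2.73,0,0],[5,0,2.73,0,0],[5,0,2.73,0,0],[5,0,2.73,0,0],[5,0,2.2,0,0],[5,0,1,0,0],[5,0,-1,0,0],[5,0,-2,0,0]], squeeze=40)

```text
t: 17.48
tcp_pos: [0.5815, 0.1595, 0.1549]
tool_rot: [-0.707, -0.003, -0.001, 0.707]
force: [0.6, 0.1, -0.1]
finger_gap: 0.171
```

Run:
```python
from snap import *
go((.58,-.367,.15,0),(.58,-.367,.015,0))
```

```text
t 17.48 tcp [0.5815 0.1595 0.1549] yaw 0.1 gap 14.6 F [ 0.6  0.1 -0.1]
(0.58, -0.367, 0.15, 0) -> [ -0.09    0.154 -17.551] tw 0.01
(0.58, -0.367, 0.015, 0) -> [ -0.114   4.654 -17.553] tw 0.01
```

>>> apply_moves(motion=[[5,-0.1,0,-17.5,0],[5,-0.1,0,-17.5,0],[5,-0.1,0,-17.5,0],[5,-0.1,0,-17.5,0],[5,-0.1,0,-17.5,0],[5,-0.1,0,-17.5,0],[5,-0.1,0,-17.5,0],[5,-0.1,0,-17.5,0],[5,-0.1,0,-17.5,0],[5,-0.1,0,-17.5,0],[5,-0.1,2,-17.5,0],[5,-0.1,3,-17.5,0]])

```text
t: 18.98
tcp_pos: [0.5768, -0.3614, 0.0585]
tool_rot: [-0.705, -0.0, 0.003, 0.709]
force: [-0.0, 0.5, 0.1]
finger_gap: 0.171
```

Run:
```python
from snap import *
go((.58,-.367,.016,0))
c=manip.get_calibration('wrist'); im=snap('wrist','w11.png')
```

```text
t 18.98 tcp [ 0.5768 -0.3614  0.0585] yaw 0.2 gap 14.6 F [-0.   0.5  0.1]
(0.58, -0.367, 0.016, 0) -> [ 0.111  1.414 -0.194] tw 0.02
```

View pics/w11.png

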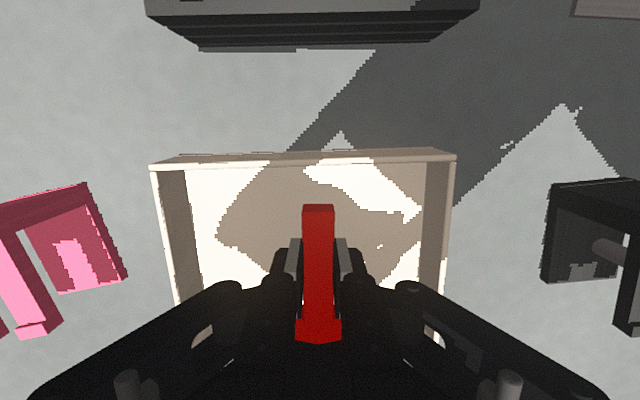

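>>> apply_moves(motion=[[5,0,0.8,-0.1,0],[5,0,1.4,-0.1,0],[5,0,1.45,-0.1,0],[30,0,1.45,-0.1,0],[40,0,1.45,-0.1,0],[40,0,1.0,-0.1,0],[40,0,0,-0.1,0],[40,0,-2,-0.1,0],[40,0,-3.5,-0.1,0]])

```text
t: 20.15
tcp_pos: [0.5789, -0.3694, 0.1698]
tool_rot: [0.708, 0.002, 0.0, -0.706]
force: [0.1, 0.0, 0.0]
finger_gap: 0.472
```

Run:
```python
from snap import *
go((.44,.06,.24,0))
snap('wrist','w12.png')
```

```text
t 20.15 tcp [ 0.5789 -0.3694  0.1698] yaw 0.1 gap 40.3 F [0.1 0.  0. ]
(0.44, 0.06, 0.24, 0) -> [-4.594 -2.394 14.317] tw 0.01
```

View pics/w12.png

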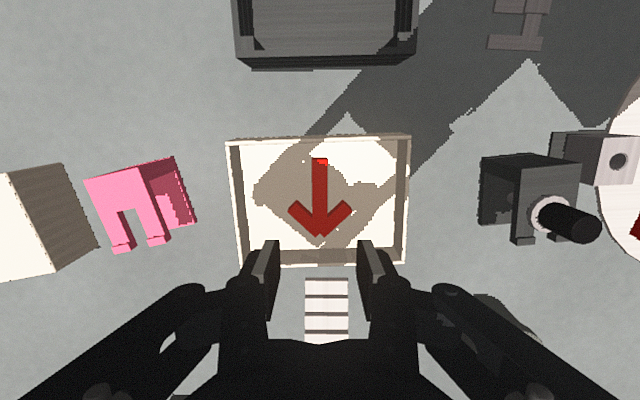

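>>> apply_moves(motion=[[60,0,-2,3,0],[85,-4,-3.5,14.5,0],[85,-4,-3.5,14.5,0],[85,-4,-3.5,14.5,0],[85,-4,-3.5,14.5,0],[85,-4,-3.5,14.5,0],[85,-4,-3.5,14.5,0],[85,-4,-3.5,14.5,0],[85,-4,-3.5,14.5,0],[85,-4,-3.5,14.5,0],[85,-4,-3.5,14.5,0]])

```text
t: 21.58
tcp_pos: [0.4578, 0.0649, 0.2707]
tool_rot: [0.707, 0.0, -0.0, -0.707]
force: [-0.3, 0.2, 0.3]
finger_gap: 0.997
```

Run:
```python
from snap import *
go((.58,0,.09,0))
c=manip.get_calibration('wrist'); im=snap('wrist','w13.png'); np.savez('w13.npz',**c)
im=cv2.imread('pics/w13.png'); crop(im,200,120,440,300,3,'w13c.png')
```

```text
t 21.57 tcp [0.4578 0.0649 0.2707] yaw 0.0 gap 85.2 F [-0.3  0.2  0.3]
(0.58, 0, 0.09, 0) -> [ 4.07   6.025 -2.163] tw 0.00
```

View pics/w13c.png

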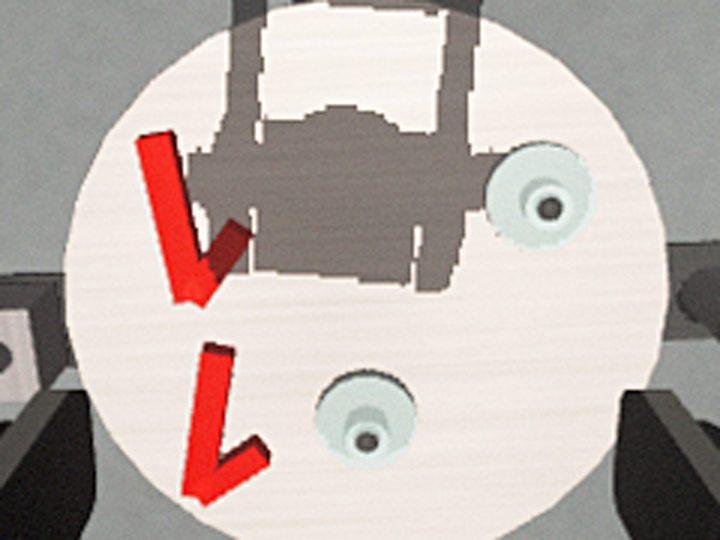

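```bash
cat > meas.py <<'E'
from snap import *
def arrow(c,n,a,b,off,k):
    f=lambda p,z:onz(c,off[0]+p[0]/k,off[1]+p[1]/k,z)
    p=f(a,.019);q=f(b,.019);d=(q-p)[:2];L=np.linalg.norm(d);e=d/L
    y=np.degrees(np.arctan2(d[1],d[0])); g=p[:2]+e*.026
    print(n,'L',L.round(4),'yaw',y.round(1),'grip',g.round(4)); return g,y
E
python3 - <<'E'
from meas import *
c=np.load('w13.npz')
arrow(c,'B1',(156,136),(190,302),(200,120),3)
g,y=arrow(c,'B2',(218,353),(197,499),(200,120),3)
print(onz(c,200+550/3,120+209/3,.033),onz(c,200+367/3,120+442/3,.033))
go((.586,-.005,.09,-11),(.586,-.005,.009,-11))
E
```

```text
B1 L 0.0796 yaw 8.1 grip [ 0.4807 -0.021 ]
B2 L 0.0811 yaw -9.9 grip [ 0.5853 -0.0059]
[0.48469838 0.14997131 0.033     ] [0.59945687 0.07000579 0.033     ]
t 21.62 tcp [0.4577 0.0649 0.2706] yaw 0.0 gap 85.0 F [0.2 0.4 0.4]
(0.586, -0.005, 0.09, -11) -> [ 4.277  6.019 -2.33 ] tw 1.10
(0.586, -0.005, 0.009, -11) -> [ 4.277  8.719 -2.33 ] tw 1.10
```

>>> apply_moves(motion=[[40,4.27,3,-2.33,1.05],[40,4.27,5,-2.33,1.05],[40,4.27,6,-2.33,1.05],[40,4.27,6,-2.33,1.05],[40,4.27,6,-2.33,1.05],[40,4.27,7.2,-2.33,1.05],[40,4.27,8.2,-2.33,1.05],[40,4.27,8.7,-2.33,1.05],[40,4.27,8.7,-2.33,1.05],[15,4.27,8.7,-2.33,1.05],[5,4.27,8.7,-2.33,1.05],[5,4.27,8.7,-2.33,1.05]])

```text
t: 23.12
tcp_pos: [0.5867, -0.0038, 0.0115]
tool_rot: [0.704, -0.063, 0.065, -0.704]
force: [-0.5, 0.7, 6.9]
finger_gap: 0.169
```

>>> apply_moves(motion=[[5,0,0,0,0],[5,0,-0.5,0,0],[5,0,-1.5,0,0],[5,0,-3,0,0],[5,0,-4.8,0,0],[5,0,-4.8,0,0]])

```text
t: 23.88
tcp_pos: [0.5888, -0.0041, 0.1593]
tool_rot: [0.705, -0.06, 0.068, -0.704]
force: [-0.9, -0.8, 0.4]
finger_gap: 0.171
```

Run:
```python
from snap import *
go((.377,-.338,.16,0),(.377,-.338,.016,0))
snap('wrist','w14.png')
```

```text
t 23.88 tcp [ 0.5888 -0.0041  0.1593] yaw -10.4 gap 14.6 F [-0.9 -0.8  0.4]
(0.377, -0.338, 0.16, 0) -> [ -4.943  -0.08  -12.22 ] tw -1.04
(0.377, -0.338, 0.016, 0) -> [ -4.998   4.72  -12.219] tw -1.04
```

View pics/w14.png

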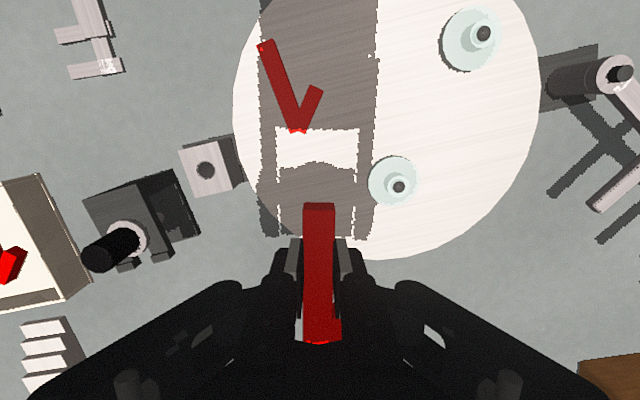

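>>> apply_moves(motion=[[5,-4.95,0,-12.2,-1],[5,-4.95,0,-12.2,-1],[5,-4.95,0,-12.2,-1],[5,-4.95,0,-12.2,-1],[5,-4.95,0,-12.2,-1],[5,-4.95,0,-12.2,-1],[5,-4.95,0,-12.2,-1],[5,-4.95,0,-12.2,-1],[5,-4.95,0,-12.2,-1],[5,-4.95,1.2,-12.2,-1],[5,-4.95,2.2,-12.2,-1],[5,-4.95,2.2,-12.2,-1]])

```text
t: 25.42
tcp_pos: [0.3731, -0.3338, 0.0859]
tool_rot: [-0.705, 0.003, -0.0, 0.709]
force: [-0.3, 0.2, 1.0]
finger_gap: 0.168
```

Run:
```python
from snap import *
go((.377,-.338,.018,0))
c=manip.get_calibration('wrist'); snap('wrist','w15.png')
```

```text
t 25.43 tcp [ 0.3731 -0.3338  0.0859] yaw -0.2 gap 14.4 F [-0.3  0.2  1. ]
(0.377, -0.338, 0.018, 0) -> [ 0.139  2.262 -0.151] tw -0.02
```

View pics/w15.png

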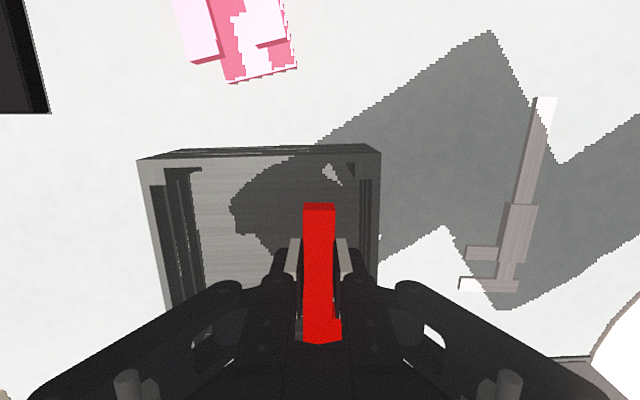

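Run:
```python
from snap import *
c=manip.get_calibration('wrist')
for p in [(140,160),(380,150),(168,308),(378,262)]: print(p,onz(c,*p,.06).round(4))
```

```text
(140, 160) [ 0.3286 -0.4375  0.06  ]
(380, 150) [ 0.3235 -0.3009  0.06  ]
(168, 308) [ 0.4271 -0.4359  0.06  ]
(378, 262) [ 0.3939 -0.2983  0.06  ]
```

>>> apply_moves(motion=[[5,0.22,0,-0.35,0],[5,0.22,0.8,-0.4,0],[5,0.22,1.8,-0.4,0],[5,0.22,2.25,-0.4,0],[5,0.22,2.25,-0.4,0],[28,0.22,2.25,-0.4,0],[28,0.22,2.25,-0.4,0],[28,0.22,1.5,-0.4,0],[28,0.22,0,-0.4,0],[28,0.22,-2,-0.4,0],[28,0.22,-3,-0.4,0]])

```text
t: 26.85
tcp_pos: [0.3809, -0.35, 0.1815]
tool_rot: [0.709, -0.001, 0.004, -0.705]
force: [0.3, -0.2, -0.5]
finger_gap: 0.324
```

Run:
```python
from snap import *
go((.44,-.06,.24,0),(.46,.07,.275,0))
snap('wrist','w16.png')
```

```text
t 26.85 tcp [ 0.3809 -0.35    0.1815] yaw -0.4 gap 27.7 F [ 0.3 -0.2 -0.5]
(0.44, -0.06, 0.24, 0) -> [ 1.915 -1.989  9.669] tw -0.04
(0.46, 0.07, 0.275, 0) -> [ 2.558 -3.174 14.001] tw -0.04
```

View pics/w16.png

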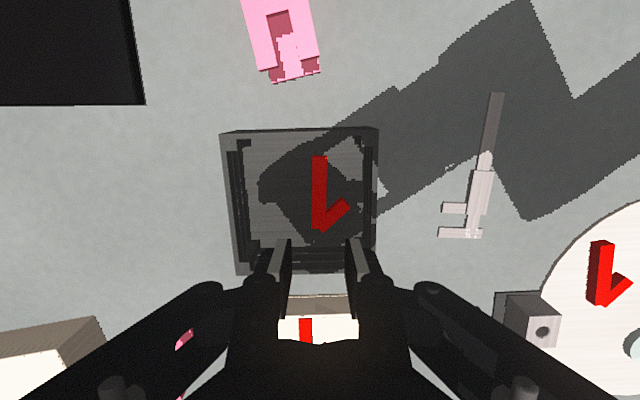

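Broken #2 is flat in the crate. Back for the second broken one, with a fresh look on the way.

>>> apply_moves(motion=[[28,0.5,-3.2,2,0],[50,2.5,-3.2,12.5,0],[50,2.5,-3.2,12.5,0],[50,2.5,-3.2,12.5,0],[50,2.5,-3.2,12.5,0],[50,2.5,-3.2,12.5,0],[50,2.5,-3.2,12.5,0],[50,2.5,-3.2,12.5,0],[50,2.5,-3.2,12.5,0],[50,2.5,-3.2,12.5,0]])

```text
t: 28.15
tcp_pos: [0.4572, 0.0245, 0.2735]
tool_rot: [0.707, -0.003, 0.003, -0.707]
force: [0.1, -0.5, 0.3]
finger_gap: 0.587
```

Run:
```python
from snap import *
go((.481,-.021,.09,8))
c=manip.get_calibration('wrist'); im=snap('wrist','w17.png'); np.savez('w17.npz',**c)
im=cv2.imread('pics/w17.png'); crop(im,200,100,440,280,3,'w17c.png')
```

```text
t 28.15 tcp [0.4572 0.0245 0.2735] yaw -0.5 gap 50.2 F [ 0.1 -0.5  0.3]
(0.481, -0.021, 0.09, 8) -> [ 0.809  6.117 -1.51 ] tw -0.85
```

View pics/w17c.png

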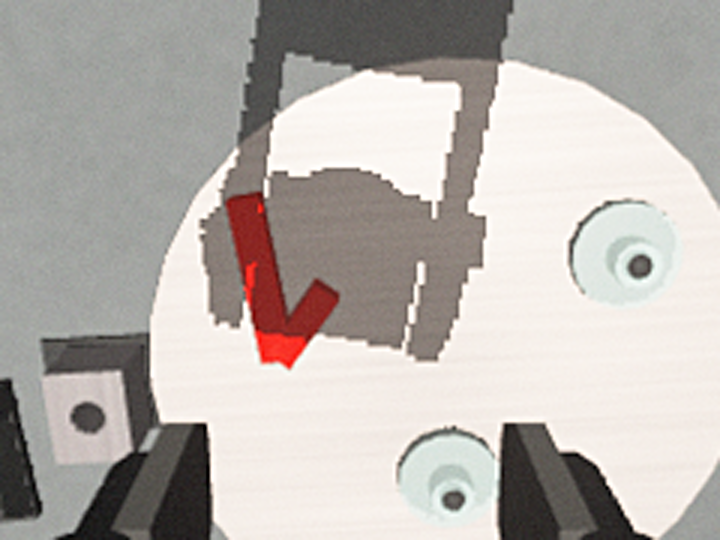

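Run:
```python
from meas import *
c=np.load('w17.npz')
g,y=arrow(c,'B1',(245,199),(277,366),(200,100),3)
print(onz(c,200+639/3,100+266/3,.033),onz(c,200+454/3,100+499/3,.033))
go((*g,.09,y),(*g,.009,y))
```

```text
B1 L 0.081 yaw 8.4 grip [ 0.4812 -0.0219]
[0.48430928 0.14941069 0.033     ] [0.59891991 0.07022381 0.033     ]
t 28.20 tcp [0.4573 0.0245 0.2735] yaw -0.5 gap 50.4 F [-0.   0.4 -0.3]
(np.float64(0.48118614463181336), np.float64(-0.021879450345496956), 0.09, np.float64(8.39998589112366)) -> [ 0.814  6.118 -1.538] tw -0.89
(np.float64(0.48118614463181336), np.float64(-0.021879450345496956), 0.009, np.float64(8.39998589112366)) -> [ 0.815  8.818 -1.538] tw -0.89
```

>>> apply_moves(motion=[[40,0.81,2,-1.52,-0.9],[40,0.81,4,-1.52,-0.9],[40,0.81,6,-1.52,-0.9],[40,0.81,6,-1.52,-0.9],[40,0.81,7.2,-1.52,-0.9],[40,0.81,8.2,-1.52,-0.9],[40,0.81,8.75,-1.52,-0.9],[40,0.81,8.8,-1.52,-0.9],[15,0.81,8.8,-1.52,-0.9],[5,0.81,8.8,-1.52,-0.9],[5,0.81,8.8,-1.52,-0.9],[5,0.81,8.8,-1.52,-0.9]])

```text
t: 29.7
tcp_pos: [0.4828, -0.0206, 0.0115]
tool_rot: [0.706, 0.054, -0.052, -0.705]
force: [-0.9, -1.2, 6.4]
finger_gap: 0.173
```

>>> apply_moves(motion=[[5,0,0,0,0],[5,0,-0.5,0,0],[5,0,-1.5,0,0],[5,0,-3,0,0],[5,0,-4.8,0,0],[5,0,-4.8,0,0]])

```text
t: 30.45
tcp_pos: [0.4842, -0.0207, 0.1586]
tool_rot: [0.706, 0.057, -0.05, -0.704]
force: [-0.8, -0.4, -0.6]
finger_gap: 0.178
```

Run:
```python
from snap import *
go((.380,-.396,.16,0))
snap('wrist','w18.png')
```

```text
t 30.45 tcp [ 0.4842 -0.0207  0.1586] yaw 8.6 gap 15.2 F [-0.8 -0.4 -0.6]
(0.38, -0.396, 0.16, 0) -> [ -5.314  -0.048 -11.845] tw 0.86
```

View pics/w18.png

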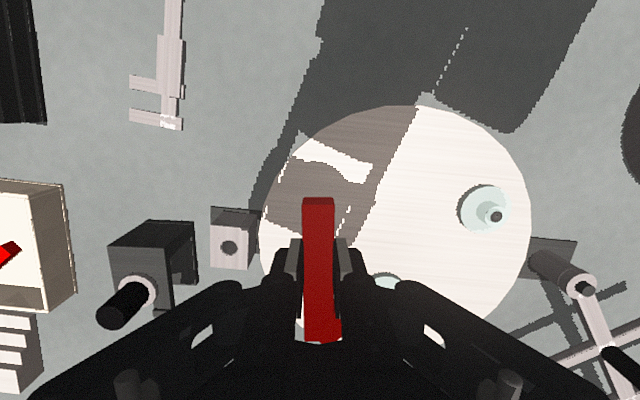

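>>> apply_moves(motion=[[5,-5.3,0,-11.85,0.9],[5,-5.3,0,-11.85,0.9],[5,-5.3,0,-11.85,0.9],[5,-5.3,0,-11.85,0.9],[5,-5.3,0,-11.85,0.9],[5,-5.3,0,-11.85,0.9],[5,-5.3,0,-11.85,0.9],[5,-5.3,0,-11.85,0.9],[5,-5.3,0,-11.85,0.9],[5,-5.3,1.2,-11.85,0.9],[5,-5.3,2.2,-11.85,0.9],[5,-5.3,2.2,-11.85,0.9]])

```text
t: 32.0
tcp_pos: [0.3771, -0.3918, 0.0859]
tool_rot: [-0.705, 0.003, -0.0, 0.709]
force: [-0.5, 0.4, 0.5]
finger_gap: 0.169
```

Run:
```python
from snap import *
go((.380,-.396,.018,0))
c=manip.get_calibration('wrist'); snap('wrist','w19.png')
```

```text
t 32.00 tcp [ 0.3771 -0.3918  0.0859] yaw -0.2 gap 14.4 F [-0.5  0.4  0.5]
(0.38, -0.396, 0.018, 0) -> [ 0.106  2.262 -0.154] tw -0.02
```

View pics/w19.png

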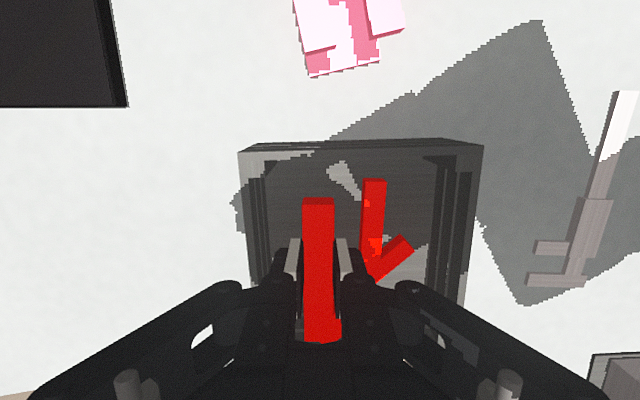

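Run:
```python
from snap import *
c=manip.get_calibration('wrist')
for p in [(362,240),(363,181),(386,181)]: print(p,onz(c,*p,.019).round(4))
for p in [(268,275),(247,275),(463,300)]: print(p,onz(c,*p,.06).round(4), onz(c,*p,.005).round(4))
```

```text
(362, 240) [ 0.4012 -0.3605  0.019 ]
(363, 181) [ 0.3547 -0.3616  0.019 ]
(386, 181) [ 0.3548 -0.3449  0.019 ]
(268, 275) [ 0.4069 -0.4266  0.06  ] [ 0.4393 -0.437   0.005 ]
(247, 275) [ 0.4068 -0.44    0.06  ] [ 0.4392 -0.4548  0.005 ]
(463, 300) [ 0.4262 -0.2988  0.06  ] [ 0.4648 -0.2676  0.005 ]
```

>>> apply_moves(motion=[[5,0.1,0,-0.15,0],[5,0.1,0.8,-0.3,0],[5,0.1,1.8,-0.3,0],[5,0.1,2.2,-0.3,0],[5,0.1,2.2,-0.3,0],[24,0.1,2.2,-0.3,0],[24,0.1,2.2,-0.3,0],[24,0.1,1.5,-0.3,0],[24,0.1,0,-0.3,0],[24,0.1,-2,-0.3,0],[24,0.1,-3,-0.3,0]])

```text
t: 33.42
tcp_pos: [0.3814, -0.4059, 0.1818]
tool_rot: [0.709, -0.001, 0.003, -0.705]
force: [0.1, 1.2, -0.5]
finger_gap: 0.283
```

Run:
```python
from snap import *
go((.42,.11,.24,0))
snap('wrist','w20.png')
```

```text
t 33.42 tcp [ 0.3814 -0.4059  0.1818] yaw -0.4 gap 24.2 F [ 0.1  1.2 -0.5]
(0.42, 0.11, 0.24, 0) -> [ 1.182 -2.031 17.193] tw -0.04
```

View pics/w20.png

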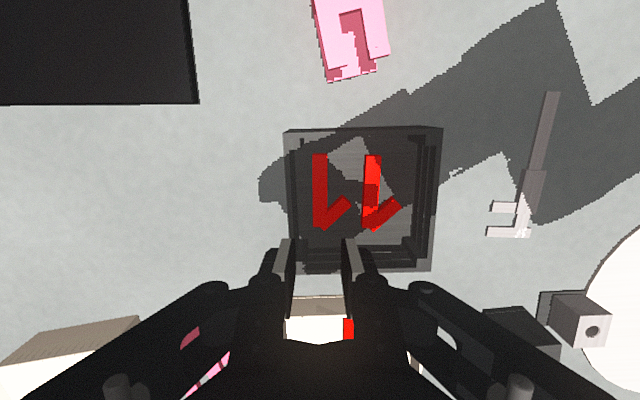

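>>> apply_moves(motion=[[50,2.6,-3,8,0],[50,2.6,-3,8,0],[50,2.6,-3,8,0],[50,2.6,-3,8,0],[50,2.0,-3,16,0],[50,2.0,-3,16,0],[50,2.0,-3,16,0],[50,2.0,-3,16,0],[50,2.0,-3,16,0],[50,2.0,-3,16,0],[50,2.0,-3,16,0]])

```text
t: 34.85
tcp_pos: [0.444, 0.0738, 0.2677]
tool_rot: [0.707, -0.003, 0.003, -0.707]
force: [0.8, -0.1, 0.8]
finger_gap: 0.587
```

Run:
```python
from snap import *
go((.599,.0702,.1,0),(.599,.0702,.0175,0))
c=manip.get_calibration('wrist'); im=snap('wrist','w21.png'); np.savez('w21.npz',**c)
im=cv2.imread('pics/w21.png'); crop(im,200,100,440,280,3,'w21c.png')
```

```text
t 34.85 tcp [0.444  0.0738 0.2677] yaw -0.5 gap 50.1 F [ 0.8 -0.1  0.8]
(0.599, 0.0702, 0.1, 0) -> [ 5.166  5.593 -0.075] tw -0.05
(0.599, 0.0702, 0.0175, 0) -> [ 5.165  8.343 -0.074] tw -0.05
```

View pics/w21c.png

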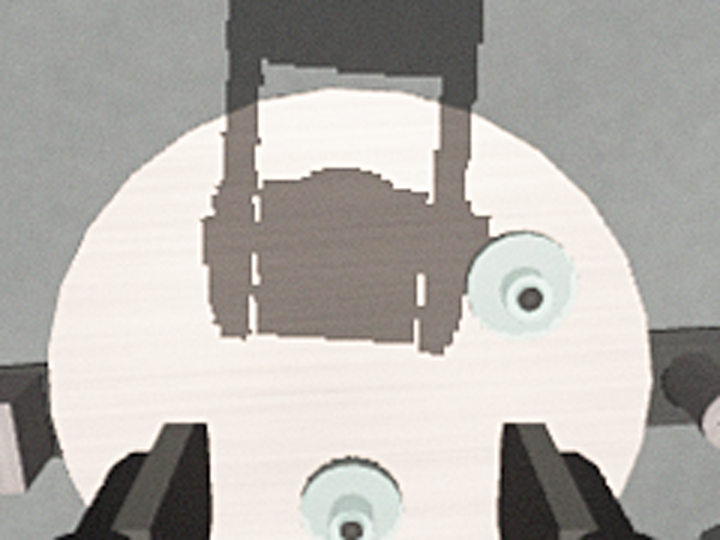

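Run:
```python
from snap import *
c=np.load('w21.npz')
print(onz(c,200+530/3,100+299/3,.033),onz(c,200+351/3,100+530/3,.033))
```

```text
[0.48447491 0.14987302 0.033     ] [0.5989299  0.06991506 0.033     ]
```

Unmoved. Grasp disc 2 by its boss.

>>> apply_moves(motion=[[45,5.17,2,-0.08,0],[45,5.17,4,-0.08,0],[45,5.17,5.5,-0.08,0],[45,5.17,5.5,-0.08,0],[45,5.17,6.8,-0.08,0],[45,5.17,7.8,-0.08,0],[45,5.17,8.3,-0.08,0],[45,5.17,8.3,-0.08,0],[20,5.17,8.3,-0.08,0],[8,5.17,8.3,-0.08,0],[8,5.17,8.3,-0.08,0],[8,5.17,8.3,-0.08,0]])

```text
t: 36.4
tcp_pos: [0.6, 0.0715, 0.0203]
tool_rot: [0.707, -0.001, 0.003, -0.707]
force: [-0.8, -0.8, 6.3]
finger_gap: 0.237
```

>>> apply_moves(motion=[[8,0,0,0,0],[8,0,-0.5,0,0],[8,0,-1.5,0,0],[8,0,-3,0,0],[8,0,-4.5,0,0],[8,0,-4.5,0,0]])

```text
t: 37.15
tcp_pos: [0.6014, 0.0718, 0.1585]
tool_rot: [0.707, 0.001, 0.005, -0.707]
force: [0.4, 0.2, -0.1]
finger_gap: 0.228
```

Run:
```python
from snap import *
go((.393,.335,.15,0),(.393,.335,.025,0))
snap('wrist','w22.png')
```

```text
t 37.15 tcp [0.6014 0.0718 0.1585] yaw -0.4 gap 19.5 F [ 0.4  0.2 -0.1]
(0.393, 0.335, 0.15, 0) -> [-7.004  0.214  8.729] tw -0.04
(0.393, 0.335, 0.025, 0) -> [-7.043  4.381  8.731] tw -0.04
```

View pics/w22.png

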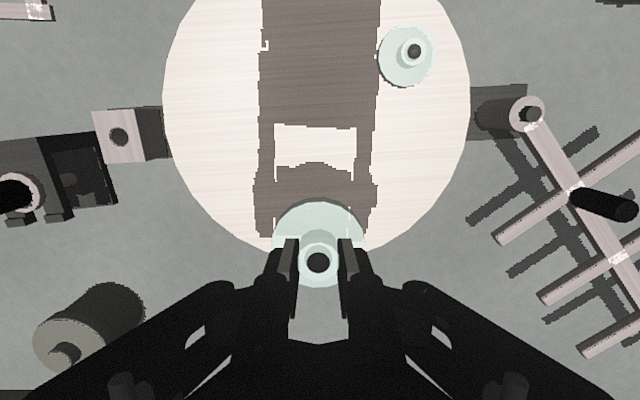

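>>> apply_moves(motion=[[8,-7,0.2,8.75,0],[8,-7,0.2,8.75,0],[8,-7,0.2,8.75,0],[8,-7,0.2,8.75,0],[8,-7,0.2,8.75,0],[8,-7,0.2,8.75,0],[8,-7,0.2,8.75,0],[8,-7,0.2,8.75,0],[8,-7,1.2,8.75,0],[8,-7,2,8.75,0],[8,-7,2,8.75,0]])

```text
t: 38.58
tcp_pos: [0.3902, 0.3338, 0.0921]
tool_rot: [0.708, -0.005, 0.002, -0.706]
force: [-0.4, 0.6, -0.4]
finger_gap: 0.236
```

Run:
```python
from snap import *
go((.393,.336,.025,0))
c=manip.get_calibration('wrist'); snap('wrist','w23.png')
```

```text
t 38.58 tcp [0.3902 0.3338 0.0921] yaw -0.5 gap 20.2 F [-0.4  0.6 -0.4]
(0.393, 0.336, 0.025, 0) -> [0.101 2.236 0.081] tw -0.05
```

View pics/w23.png

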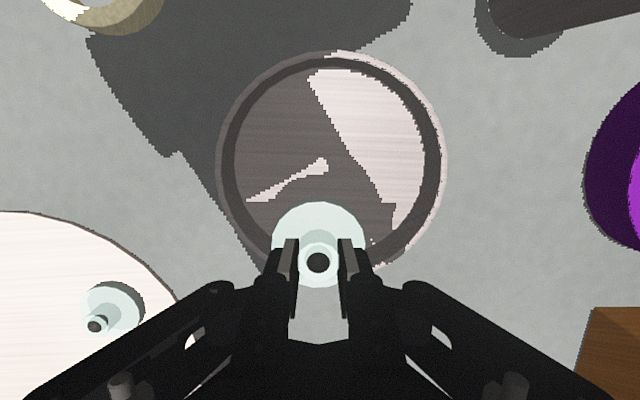

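Run:
```python
from snap import *
c=manip.get_calibration('wrist')
for p in [(215,165),(446,165),(330,52)]: print(p,onz(c,*p,.036).round(4))
```

```text
(215, 165) [0.3537 0.2637 0.036 ]
(446, 165) [0.3549 0.4198 0.036 ]
(330, 52) [0.2849 0.3412 0.036 ]
```

>>> apply_moves(motion=[[8,0.13,0.3,0.22,0],[8,0.13,1.2,0.22,0],[8,0.13,2.0,0.22,0],[8,0.13,2.25,0.22,0],[8,0.13,2.25,0.22,0],[34,0.13,2.25,0.22,0],[34,0.13,2.25,0.22,0],[34,0.13,1.5,0.22,0],[34,0.13,0,0.22,0],[34,0.13,-2,0.22,0],[34,0.13,-3.5,0.22,0]])

```text
t: 40.0
tcp_pos: [0.3948, 0.3424, 0.2017]
tool_rot: [-0.707, 0.001, -0.003, 0.708]
force: [0.9, -0.4, -0.5]
finger_gap: 0.397
```

Run:
```python
from snap import *
go((.43,.15,.22,0))
c=manip.get_calibration('wrist'); snap('wrist','w24.png')
```

```text
t 40.00 tcp [0.3948 0.3424 0.2017] yaw -0.4 gap 33.9 F [ 0.9 -0.4 -0.5]
(0.43, 0.15, 0.22, 0) -> [ 1.217 -0.616 -6.403] tw -0.04
```

View pics/w24.png

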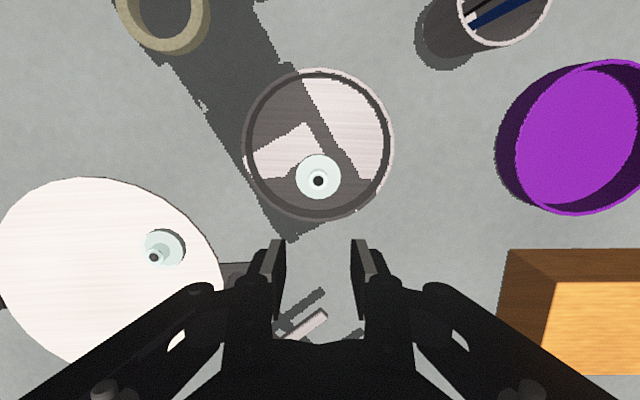

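Run:
```python
from snap import *
c=manip.get_calibration('wrist')
print(onz(c,153,257,.033))
go((.4845,.15,.1,0),(.4845,.15,.0185,0))
```

```text
[0.49093039 0.14946864 0.033     ]
t 40.05 tcp [0.3977 0.3442 0.207 ] yaw -0.4 gap 33.9 F [0.3 0.2 2.5]
(0.4845, 0.15, 0.1, 0) -> [ 2.892  3.559 -6.477] tw -0.04
(0.4845, 0.15, 0.0185, 0) -> [ 2.859  6.275 -6.495] tw -0.04
```

>>> apply_moves(motion=[[45,2.9,0,-6.5,0],[45,2.9,0,-6.5,0],[45,2.9,0,-6.5,0],[45,2.9,2.5,-6.5,0],[45,2.9,3.5,-6.5,0],[45,2.9,3.5,-6.5,0],[45,2.9,3.5,-6.5,0]])

```text
t: 40.92
tcp_pos: [0.4808, 0.147, 0.0949]
tool_rot: [-0.707, 0.002, -0.003, 0.707]
force: [0.4, -0.6, 0.8]
finger_gap: 0.524
```

Run:
```python
from snap import *
c=manip.get_calibration('wrist'); snap('wrist','w25.png'); np.savez('w25.npz',**c)
go((.4845,.15,.0185,0))
print(proj(c,(.4845,.15,.033)))
im=cv2.imread('pics/w25.png'); crop(im,240,150,400,300,5,'w25c.png')
```

```text
t 40.98 tcp [0.4813 0.1472 0.0955] yaw -0.3 gap 44.7 F [-0.3  0.3  0.2]
(0.4845, 0.15, 0.0185, 0) -> [0.098 2.567 0.093] tw -0.03
[323.87674663 218.5476488 ]
```

View pics/w25c.png

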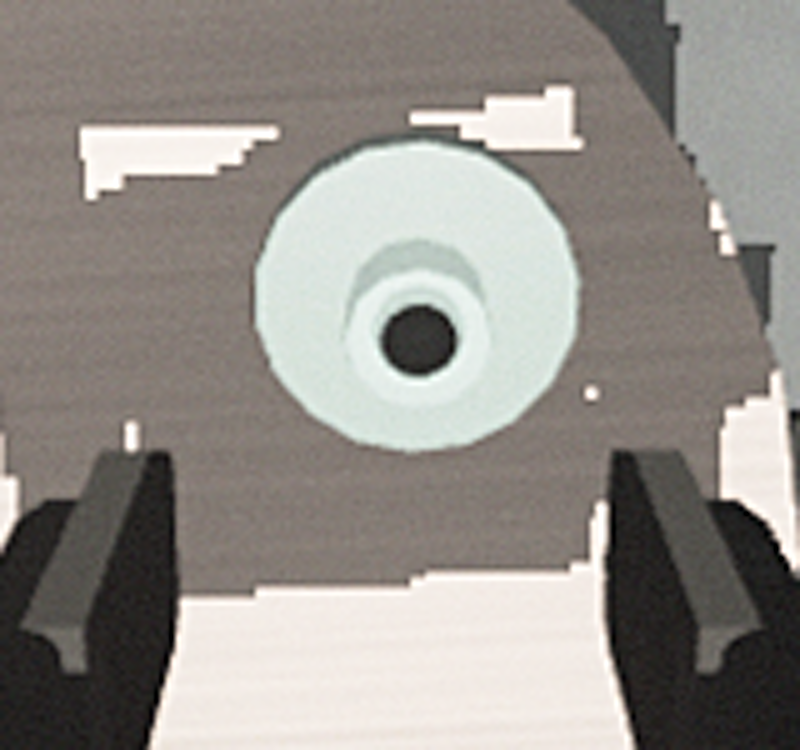

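>>> apply_moves(motion=[[45,0.1,1.0,0.09,0],[45,0.1,2,0.09,0],[45,0.1,2.5,0.09,0],[45,0.1,2.55,0.09,0],[20,0.1,2.55,0.09,0],[8,0.1,2.55,0.09,0],[8,0.1,2.55,0.09,0],[8,0.1,2.55,0.09,0],[8,0.1,2,0.09,0],[8,0.1,0.5,0.09,0],[8,0.1,-1.5,0.09,0],[8,0.1,-2,0.09,0]])

```text
t: 42.48
tcp_pos: [0.4853, 0.1494, 0.1581]
tool_rot: [-0.707, -0.001, -0.005, 0.707]
force: [0.2, -0.7, -0.2]
finger_gap: 0.236
```

Run:
```python
from snap import *
go((.331,.341,.15,0))
```

```text
t 42.48 tcp [0.4853 0.1494 0.1581] yaw -0.4 gap 20.1 F [ 0.2 -0.7 -0.2]
(0.331, 0.341, 0.15, 0) -> [-5.185  0.232  6.352] tw -0.04
```

>>> apply_moves(motion=[[8,-5.18,0.2,6.35,0],[8,-5.18,0.2,6.35,0],[8,-5.18,0.2,6.35,0],[8,-5.18,0.2,6.35,0],[8,-5.18,0.2,6.35,0],[8,-5.18,0.2,6.35,0],[8,-5.18,0.2,6.35,0],[8,-5.18,1.2,6.35,0],[8,-5.18,2,6.35,0],[8,-5.18,2,6.35,0]])

```text
t: 43.72
tcp_pos: [0.3291, 0.339, 0.0925]
tool_rot: [0.708, -0.005, 0.002, -0.706]
force: [-0.5, -0.1, -0.6]
finger_gap: 0.235
```

Run:
```python
from snap import *
go((.331,.341,.025,0))
c=manip.get_calibration('wrist'); snap('wrist','w26.png')
```

```text
t 43.73 tcp [0.3291 0.339  0.0925] yaw -0.5 gap 20.1 F [-0.5 -0.1 -0.6]
(0.331, 0.341, 0.025, 0) -> [0.07  2.248 0.071] tw -0.05
```

View pics/w26.png

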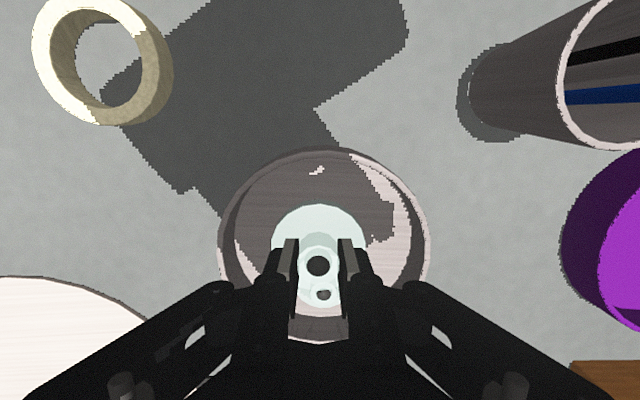

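Run:
```python
from snap import *
c=manip.get_calibration('wrist')
print(onz(c,323,294,.033),onz(c,325,148,.036),onz(c,218,240,.036),onz(c,432,240,.036)); go((.331,.341,.025,0))
```

```text
[0.39526888 0.34173058 0.033     ] [0.28162069 0.34340687 0.036     ] [0.34744161 0.26530338 0.036     ] [0.34866795 0.42123749 0.036     ]
t 43.77 tcp [0.3296 0.3397 0.0933] yaw -0.5 gap 20.7 F [-0.6 -0.   0.3]
(0.331, 0.341, 0.025, 0) -> [0.049 2.278 0.047] tw -0.05
```

>>> apply_moves(motion=[[8,0.03,1.0,0.06,0],[8,0.03,2.0,0.06,0],[8,0.03,2.27,0.06,0],[8,0.03,2.27,0.06,0],[8,0.03,2.27,0.06,0],[34,0.03,2.27,0.06,0],[34,0.03,2.27,0.06,0],[34,0.03,1.5,0.06,0],[34,0.03,0,0.06,0],[34,0.03,-2,0.06,0],[34,0.03,-3.5,0.06,0]])

```text
t: 45.15
tcp_pos: [0.33, 0.3427, 0.2012]
tool_rot: [-0.707, 0.002, -0.003, 0.708]
force: [0.5, 0.2, -0.9]
finger_gap: 0.398
```

Run:
```python
from snap import *
c=manip.get_calibration('wrist'); snap('wrist','w27.png')
snap('scene','s27.png')
go((.52,.30,.24,60))
```

```text
t 45.25 tcp [0.3325 0.3445 0.2036] yaw -0.4 gap 34.0 F [-0.1  0.   0. ]
(0.52, 0.3, 0.24, 60) -> [ 6.27  -1.159 -1.436] tw -6.04
```

View pics/w27.png

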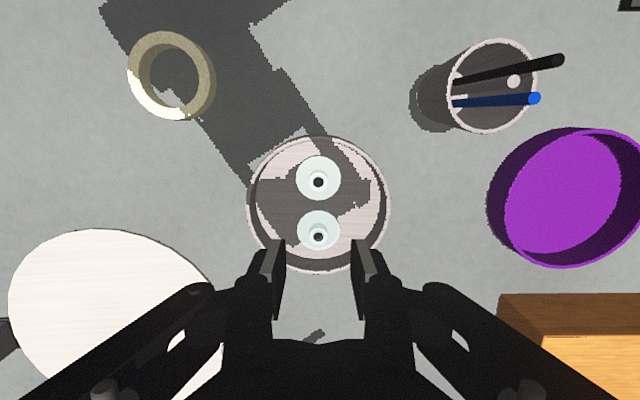

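View pics/s27.png

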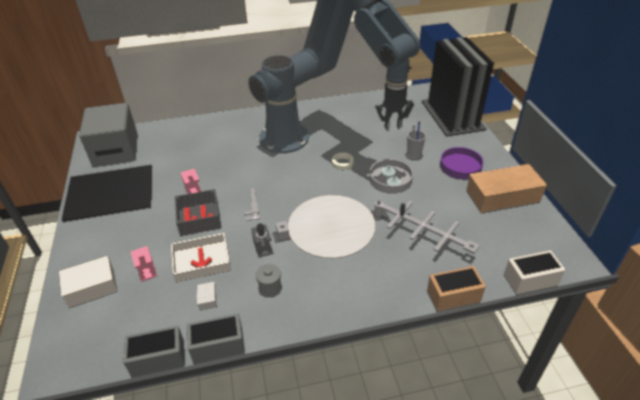

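Run:
```python
from snap import *
go((.606,.291,.16,62))
```

```text
t 45.25 tcp [0.3325 0.3445 0.2036] yaw -0.4 gap 34.0 F [-0.1  0.   0. ]
(0.606, 0.291, 0.16, 62) -> [ 9.112  1.533 -1.736] tw -6.24
```

>>> apply_moves(motion=[[45,9.1,0,-1.75,-6.25],[45,9.1,0,-1.75,-6.25],[45,9.1,0,-1.75,-6.25],[45,9.1,0,-1.75,-6.25],[45,9.1,0,-1.75,-6.25],[45,9.1,1.5,-1.75,-6.25],[45,9.1,1.5,-1.75,-6.25],[45,9.1,1.5,-1.75,-6.25],[45,9.1,1.5,-1.75,-6.25]])

```text
t: 46.38
tcp_pos: [0.6031, 0.2889, 0.1554]
tool_rot: [0.606, 0.366, -0.364, -0.606]
force: [0.2, 0.4, 0.6]
finger_gap: 0.525
```

Run:
```python
from snap import *
c=manip.get_calibration('wrist'); snap('wrist','w28.png')
go((.606,.291,.067,62))
print(proj(c,(.606,.291,.097)))
```

```text
t 46.42 tcp [0.6032 0.2889 0.1556] yaw 62.1 gap 45.3 F [-0.2 -0.4  0.8]
(0.606, 0.291, 0.067, 62) -> [ 0.101  2.952 -0.044] tw 0.01
[318.52889432 222.27072875]
```

View pics/w28.png

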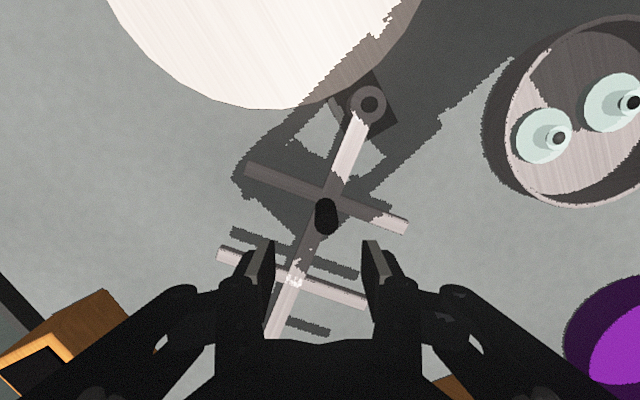

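Run:
```python
from snap import *
c=manip.get_calibration('wrist')
k=onz(c,326.5,224,.097); print(k, onz(c,369,103,.055)); 
d=k[:2]-[.533,.2385]; print(np.linalg.norm(d),np.degrees(np.arctan2(d[1],d[0])))
go((*k[:2],.067,62))
```

```text
[0.60157468 0.29486802 0.097     ] [0.5327781  0.23605356 0.055     ]
0.08876846836786526 39.42002014008112
t 46.42 tcp [0.6032 0.2889 0.1556] yaw 62.1 gap 45.3 F [-0.2 -0.4  0.8]
(np.float64(0.6015746839975765), np.float64(0.29486802010900526), 0.067, 62) -> [0.145 2.952 0.147] tw 0.01
```

>>> apply_moves(motion=[[45,0.14,0.5,0.16,0],[45,0.14,1.5,0.16,0],[45,0.14,2.5,0.16,0],[45,0.14,2.9,0.16,0],[20,0.14,2.9,0.16,0],[5,0.14,2.9,0.16,0],[5,0.14,2.9,0.16,0],[5,0.14,2.9,0.16,0]], squeeze=25)

```text
t: 47.42
tcp_pos: [0.6003, 0.2944, 0.0671]
tool_rot: [-0.606, -0.365, 0.365, 0.606]
force: [-0.8, 0.3, -2.5]
finger_gap: 0.198
```

Run:
```python
from snap import *
s=manip.sense(); p=s['tcp_pos']; print(s['q'].round(2))
R=Ro.from_quat(s['tool_rot']).as_matrix()
piv=np.array([.533,.2385]); r=p[:2]-piv; r0=r*.0902/np.linalg.norm(r)
A=np.degrees(np.arctan2(r[1],r[0])); print(r,np.linalg.norm(r),A)
go((*p[:2],.065,-60))
tot=A+87
for k in range(1,13):
    a=-np.radians(tot*k/12); w=tot/12
    q=piv+np.array([[np.cos(a),-np.sin(a)],[np.sin(a),np.cos(a)]])@r0
    d=R.T@np.array([*(q-p[:2]),0])/.03
    print([5,round(float(d[0]),2),0,round(float(d[2]),2),round(w/10*k,2)])
```

```text
[ 0.29  0.78  1.43  0.    0.92 -2.37]
[0.06726452 0.05585718] 0.08743305893440322 39.70660399527794
t 47.42 tcp [0.6003 0.2944 0.0671] yaw 62.1 gap 16.9 F [-0.8  0.3 -2.5]
(np.float64(0.600264518907424), np.float64(0.2943571776120099), 0.065, -60) -> [-0.     0.071  0.   ] tw 12.21
[5, -0.17, 0, -0.53, np.float64(1.06)]
[5, -0.51, 0, -0.96, np.float64(2.11)]
[5, -0.93, 0, -1.32, np.float64(3.17)]
[5, -1.41, 0, -1.61, np.float64(4.22)]
[5, -1.93, 0, -1.8, np.float64(5.28)]
[5, -2.47, 0, -1.89, np.float64(6.34)]
[5, -3.03, 0, -1.88, np.float64(7.39)]
[5, -3.57, 0, -1.77, np.float64(8.45)]
[5, -4.08, 0, -1.56, np.float64(9.5)]
[5, -4.55, 0, -1.26, np.float64(10.56)]
[5, -4.95, 0, -0.88, np.float64(11.61)]
[5, -5.27, 0, -0.43, np.float64(12.67)]
```

>>> apply_moves(motion=[[5,-0.2,0,-0.53,1.05],[5,-0.53,0,-0.96,2.1],[5,-0.95,0,-1.32,3.15],[5,-1.43,0,-1.6,4.2],[5,-1.94,0,-1.79,5.25],[5,-2.47,0,-1.88,6.3],[5,-3.02,0,-1.87,7.35],[5,-3.55,0,-1.75,8.4],[5,-4.06,0,-1.54,9.45],[5,-4.52,0,-1.25,10.5],[5,-4.93,0,-0.87,11.55],[5,-5.25,0,-0.43,12.6]])

```text
t: 48.92
tcp_pos: [0.538, 0.1501, 0.0671]
tool_rot: [-0.598, 0.376, -0.376, 0.6]
force: [-0.7, 8.4, -4.7]
finger_gap: 0.199
```

Run:
```python
from snap import *
snap('wrist','w29.png')
go((.5375,.148,.067,-60),(.533,.148,.067,-60))
```

```text
t 48.98 tcp [0.536  0.15   0.0671] yaw -64.5 gap 16.8 F [-2.4  4.2 -4.9]
(0.5375, 0.148, 0.067, -60) -> [0.081 0.003 0.016] tw -0.45
(0.533, 0.148, 0.067, -60) -> [ 0.017  0.003 -0.119] tw -0.45
```

View pics/w29.png

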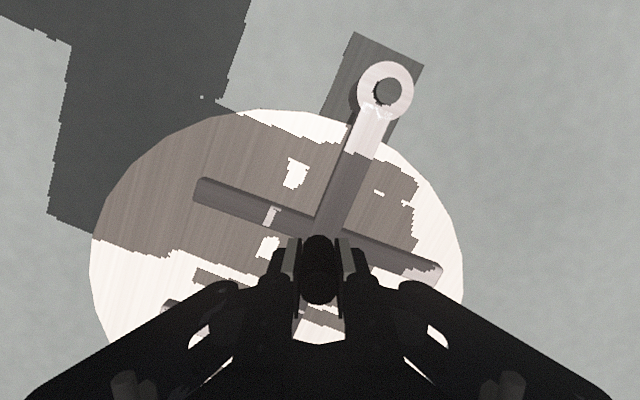

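>>> apply_moves(motion=[[5,-0.04,0,-0.1,0],[5,-0.09,0,-0.2,0],[5,-0.09,0,-0.2,0]])

```text
t: 49.35
tcp_pos: [0.5359, 0.15, 0.0671]
tool_rot: [-0.597, 0.372, -0.377, 0.602]
force: [5.6, 5.2, -10.6]
finger_gap: 0.198
```

Run:
```python
from snap import *
snap('top','t30.png')
im=cv2.imread('pics/t30.png'); crop(im,195,110,395,260,4,'t30c.png')
go((.533,.148,.067,-60))
```

```text
t 49.40 tcp [0.5359 0.15   0.0672] yaw -63.9 gap 16.5 F [  6.4   6.1 -10.5]
(0.533, 0.148, 0.067, -60) -> [ 0.016  0.004 -0.117] tw -0.39
```

View pics/t30c.png

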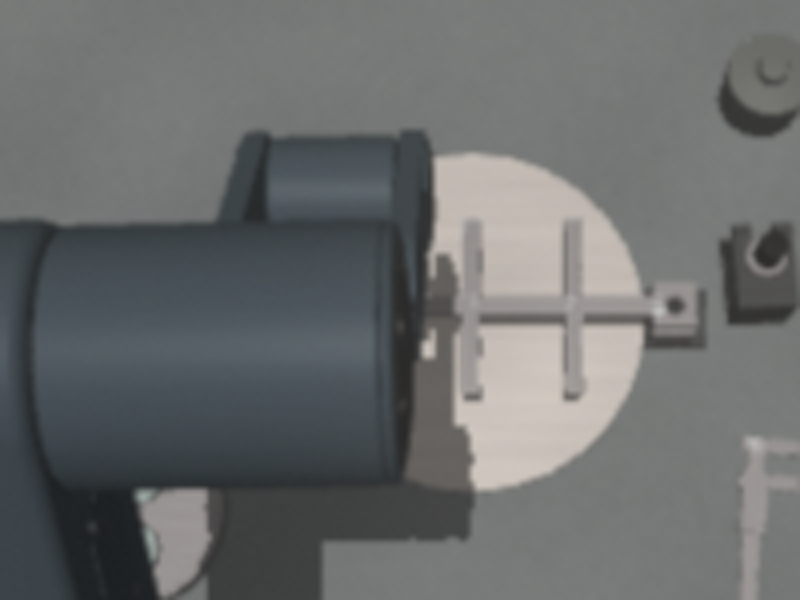

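>>> apply_moves(motion=[[5,0.06,0,0.12,0],[5,0.06,0,0.12,0],[30,0.06,0,0.12,0],[45,0.06,0,0.12,0],[45,0.06,-0.1,0.12,0],[45,0.06,-1.0,0.12,0],[45,0.06,-2.5,0.12,0],[45,0.06,-4,0.12,0],[45,0.06,-5,0.12,0]])

```text
t: 50.52
tcp_pos: [0.5362, 0.1486, 0.2194]
tool_rot: [-0.599, 0.373, -0.375, 0.601]
force: [-0.4, 0.4, 0.5]
finger_gap: 0.524
```

Run:
```python
from snap import *
c=manip.get_calibration('wrist');snap('wrist','w31.png')
print(proj(c,(.537,.148,.097)))
go((.45,.45,.28,0))
```

```text
[317.11419376 192.66059412]
t 50.58 tcp [0.5384 0.1488 0.223 ] yaw -63.9 gap 45.0 F [ 1.2 -0.2  2.6]
(0.45, 0.45, 0.28, 0) -> [-10.302  -1.926   1.797] tw -6.39
```

View pics/w31.png

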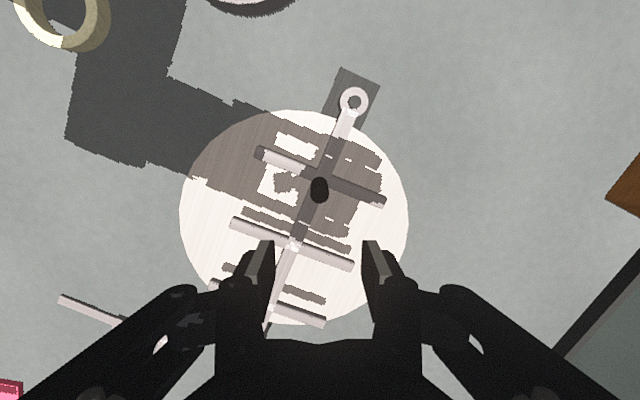

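Now move the arm aside for an unobstructed check.

>>> apply_moves(motion=[[45,-10.3,-2,1.8,0],[45,-10.3,-2,1.8,0],[45,-10.3,-2,1.8,0],[45,-10.3,-2,1.8,0],[45,-10.3,-2,1.8,0],[45,-10.3,-2,1.8,0],[45,-10.3,-2,1.8,0],[45,-10.3,-2,1.8,0]])

```text
t: 51.58
tcp_pos: [0.4483, 0.4482, 0.2761]
tool_rot: [0.6, -0.375, 0.375, -0.599]
force: [0.4, 0.2, 0.2]
finger_gap: 0.53
```

Run:
```python
from snap import *
go((.4,.4,.2,0))
snap('top','t32.png');snap('scene','s32.png')
a=cv2.imread('pics/t32.png'); crop(a,230,110,430,260,4,'t32c.png')
a=cv2.imread('pics/s32.png'); crop(a,160,150,420,290,3,'s32c.png')
b=cv2.imread('pics/top0.png'); crop(b,230,110,430,260,4,'top0e.png')
```

```text
t 51.58 tcp [0.4483 0.4482 0.2761] yaw -64.0 gap 45.3 F [0.4 0.2 0.2]
(0.4, 0.4, 0.2, 0) -> [ 0.735  2.541 -2.146] tw -6.40
```

View pics/t32c.png

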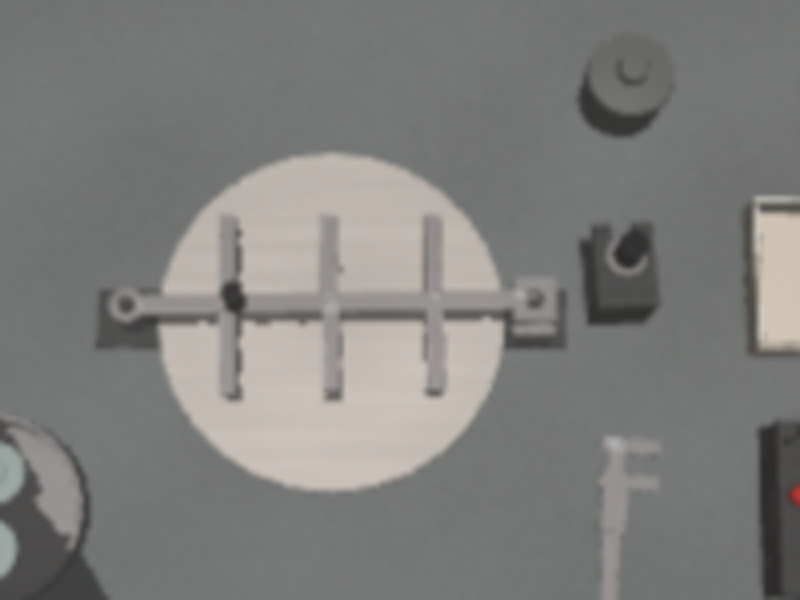

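View pics/top0e.png

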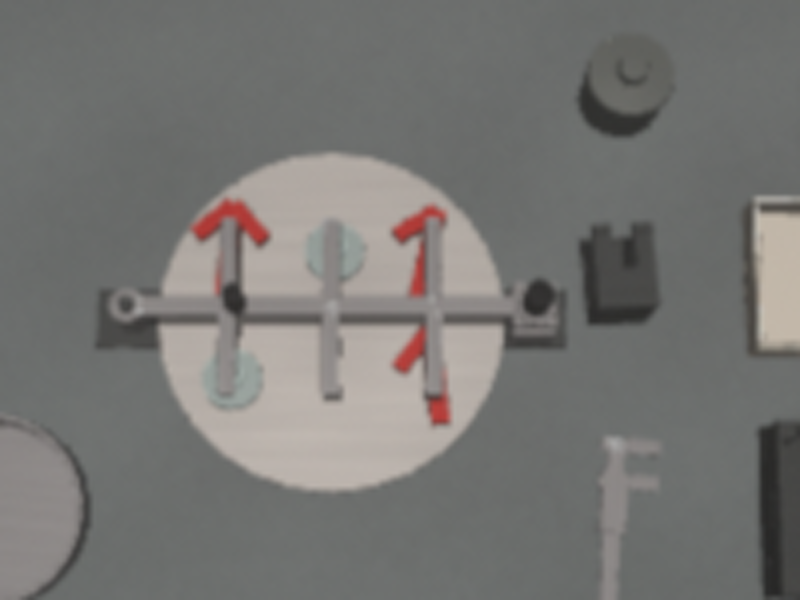

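View pics/s32c.png

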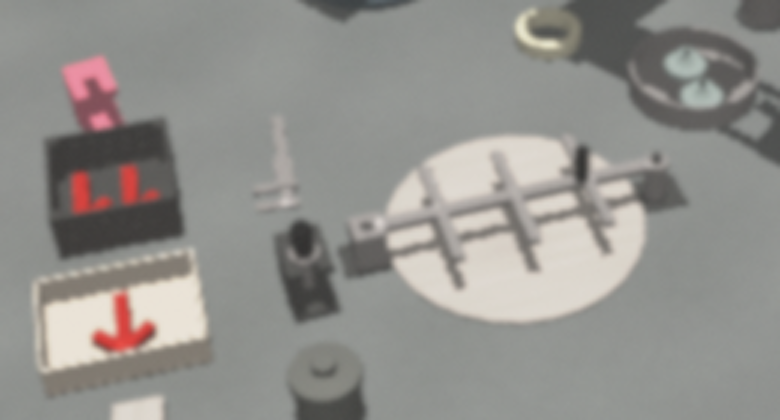

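Run:
```python
from snap import *
go((.572,.148,.2,0),(.572,.148,.068,0))
```

```text
t 51.67 tcp [0.4486 0.4482 0.2763] yaw -64.0 gap 45.0 F [-0.   0.  -0.4]
(0.572, 0.148, 0.2, 0) -> [10.797  2.55  -0.684] tw -6.40
(0.572, 0.148, 0.068, 0) -> [10.794  6.95  -0.68 ] tw -6.40
```

>>> apply_moves(motion=[[0,10.8,1,-0.7,-6.4],[0,10.8,1,-0.7,-6.4],[0,10.8,1,-0.7,-6.4],[0,10.8,1,-0.7,-6.4],[0,10.8,1,-0.7,-6.4],[0,10.8,2.5,-0.7,-6.4],[0,10.8,2.5,-0.7,-6.4],[0,10.8,2.5,-0.7,-6.4],[0,10.8,4.5,-0.7,-6.4],[0,10.8,5.5,-0.7,-6.4]])

```text
t: 52.92
tcp_pos: [0.5709, 0.1496, 0.1104]
tool_rot: [0.707, -0.0, -0.001, -0.707]
force: [-0.4, -0.2, 0.4]
finger_gap: -0.0
```

Run:
```python
from snap import *
snap('wrist','w33.png')
go((.572,.148,.068,0),(.55,.148,.068,0))
```

```text
t 52.98 tcp [0.5688 0.1494 0.1072] yaw 0.1 gap -0.1 F [-1.4 -0.1 -2.2]
(0.572, 0.148, 0.068, 0) -> [ 0.117  1.304 -0.046] tw 0.01
(0.55, 0.148, 0.068, 0) -> [-0.616  1.31  -0.045] tw 0.01
```

View pics/w33.png

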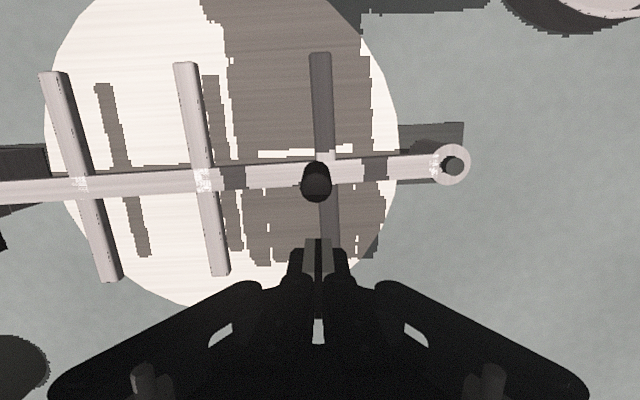

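>>> apply_moves(motion=[[0,0.1,0.7,-0.05,0],[0,0.1,1.25,-0.05,0],[0,0.1,1.25,-0.05,0],[0,-0.1,1.25,-0.05,0],[0,-0.25,1.25,-0.05,0],[0,-0.4,1.25,-0.05,0],[0,-0.5,1.25,-0.05,0],[0,-0.5,1.25,-0.05,0]])

```text
t: 53.98
tcp_pos: [0.5568, 0.1483, 0.0745]
tool_rot: [-0.707, -0.001, 0.001, 0.707]
force: [0.5, 0.1, 0.2]
finger_gap: 0.001
```

>>> apply_moves(motion=[[0,-0.1,0,0,0],[0,-0.2,0,0,0],[0,-0.3,0,0,0],[0,-0.3,0,0,0]])

```text
t: 54.48
tcp_pos: [0.5567, 0.1482, 0.0749]
tool_rot: [-0.707, -0.007, -0.006, 0.707]
force: [14.0, 0.2, -9.7]
finger_gap: 0.001
```

>>> apply_moves(motion=[[0,0.2,0,0,0],[0,0.6,0,0,0],[0,0.9,0,0,0],[0,0.9,-2,0,0],[0,0.9,-4,0,0],[0,0.9,-6,0,0],[0,0.9,-6,4,0],[0,-3,-7,8,0],[0,-3,-7,10,0],[0,-3,-7,10,0],[0,-3,-7,10,0],[0,-3,-7,10,0]])

```text
t: 55.98
tcp_pos: [0.4546, 0.4512, 0.2845]
tool_rot: [-0.707, -0.002, 0.003, 0.707]
force: [0.1, -0.8, 0.9]
finger_gap: 0.001
```

Run:
```python
from snap import *
go((.4,.4,.2,0))
snap('top','t34.png');snap('scene','s34.png')
a=cv2.imread('pics/t34.png'); crop(a,230,110,430,260,4,'t34c.png')
a=cv2.imread('pics/s34.png'); crop(a,160,150,420,290,3,'s34c.png')
```

```text
t 55.98 tcp [0.4546 0.4512 0.2845] yaw 0.4 gap 0.0 F [ 0.1 -0.8  0.9]
(0.4, 0.4, 0.2, 0) -> [-1.832  2.815 -1.694] tw 0.04
```

View pics/t34c.png

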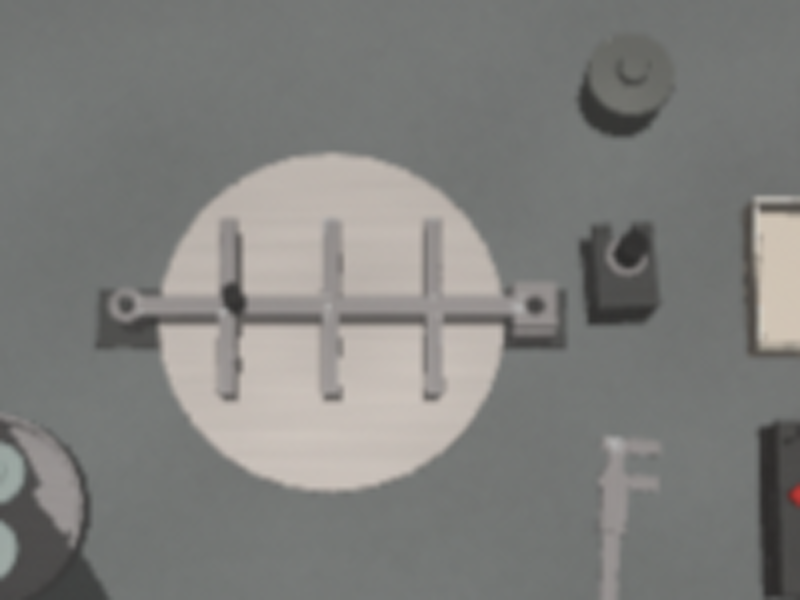

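View pics/s34c.png

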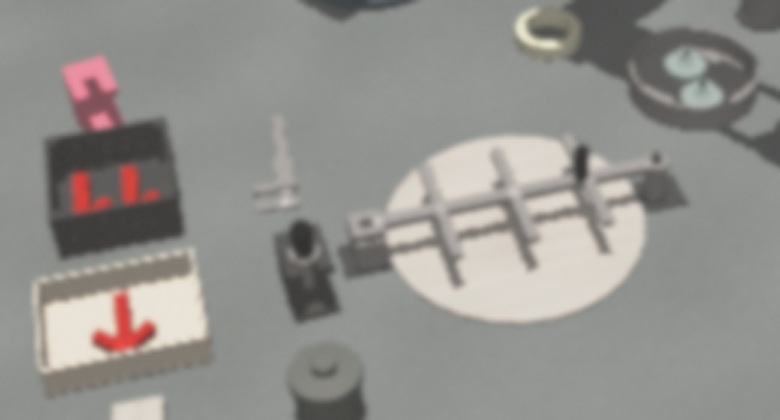

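The top view now matches the start picture: the bars run from row 219 to 397 and the eye sits squarely on the post. The pin is parked, the markers are sorted, and the pig and caliper are in their original places.

```bash
python3 -c "
from station import manip
print(manip.sign_off(), manip.sense()['t'])"
```

```text
the job is handed in; nothing more can be done
the job is handed in; nothing more can be done
```

I finished the job and handed it in at about 56 s of the 210 s allowed; the sign-off gives no verdict.

- **Pin:** I lifted it out of the bore and hung it upright in the dark bracket's notch before touching the keeper.
- **Markers:** There were five. The one whole arrow is in the tray, both discs are in the steel dish, and both broken arrows are in the crate. None had been knocked aside in the views I took.
- **Keeper:** I swung it open to about 2.2 rad and closed it again over the empty turntable. After the first closing a check showed it about 0.015 rad short of shut. I then pushed the knob until it stopped moving under about 14 N.

In the last top and scene pictures:
- The keeper's bars and eye line up with the start picture.
- The pin hangs upright in the bracket.
- Every marker is in its right container.
- The lead pig and caliper have not visibly moved.
- The arm was clear of everything.

No check disagreed at the end. The highest force I read at the end of a move was about 17 N, during that final push.

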